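Load the sieve shaker

ROBOT

A 6-joint arm with a two-finger parallel gripper is mounted at the origin on the work surface. World frame = base frame: x ahead of the robot, y to its left, z up, the work surface at z = 0. Lengths are in m, angles in rad, forces in N, time in s.
With the tool pointing down it reaches from about 0.225 to 0.875 m from the base axis. Payload 3.4 kg.
Tool frame: the origin (TCP) lies on the mounting face of the last link; the fingertips stand 173 mm ahead of it and the grasp point (between the pads) lies 155 mm ahead of it; x points along the fingers, y is the direction in which the jaws open and shut, and the axes are right-handed (so a half turn about x gives the same grasp; the last joint's range is limited). The gripper opens to 85 mm and grips with 20 to 120 N. Pads are 22 mm wide; open, the fingers measure 114 mm over their backs; the gripper's body (76 mm by 85 mm) begins 54 mm behind the grasp point. The pads swing forward as they close: fully open they stand 13 mm farther back than shut.
Start: joints at [-1.401, 0.276, 1.505, -0, 1.361, -0.121], TCP at [0.165, -0.551, 0.405] pointing down, gripper open.
Joint ranges: [-2.89, 2.89], [-0.75, 2.08], [0.22, 2.7], [-1.18, 4.32], [0.11, 2.71], [-2.7, 2.7]. Speed limits (rad/s): [2.57, 2.57, 3.14, 3.14, 3.14, 3.14].

INTERFACE

Orientations are given as a unit quaternion [w, x, y, z].
In Python, from rig import manip gives the robot as it stands.
- The arm moves only by the tool arm_command, never from a script. Its argument "targets" is a list of rows, each an object with "dp": the shift along the tool's x, y, z in m, a list of three; "turn": the turn, a rotation vector about the tool's x, y, z in degrees, a list of three; "grip": the opening, from -1 (shut) to 1 (fully open). In form: [{"dp": [tx, ty, tz], "turn": [wx, wy, wz], "grip": grip}, ...]. A call has 1 to 8 rows; each row shifts and turns the commanded pose from where the row before left it, along the tool's axes as they then stand; what a row does not reach is not made up. A row lasts 1/10 s, in which the tool goes at most 50 mm and 8.59 degrees, less where a joint would pass 70% of its speed; a pose out of reach is approached as far as the arm can. A call with a gripper value outside its range is refused whole. The fingers move at their own pace and stop on an object; "grip_force" is the grip in N (left out, the last holds). Time passes only in rows, so rows that do not move let the fingers close. It gives the time, the measured TCP pose, the force and the opening at its end, in the units of the state.
- manip.get_state(): the state, without advancing time (a new reading comes with each control period).
- manip.get_image(name): name is "side" or "top" or "wrist"; returns the picture (420x560x3 uint8, red, green, blue); there is no depth.
- manip.calibration(name): a dict with "fx", "fy", "cx", "cy" (pixels), "R" (3x3) and "t" (3): a world point X has camera coordinates R X + t. Camera axes: x right, y down, z forward; pixel columns grow to the right and rows downward; lengths in m; the calibration is good to about 2 mm. The wrist camera is an equidistant fisheye: a pixel r from the principal point sees the ray r / f radians off the axis. A picture is of the moment at which its call begins: read the wrist's pose just before it. calibration takes no time and is no camera call; for the wrist camera it gives the pose at the moment of the call.
- manip.sign_off(): hands the job in, once; it reports no verdict.
The state is a dict: "clock": time; "qpos": joint angles; "qd": joint speeds; "effort": joint torques, N m; "position": TCP position; "ee_rot": TCP orientation; "contact_force": force on the tool from outside, world axes, zero at the start; "moment": the same for the moment, N m; "width": finger opening in m.
Only numpy, scipy, OpenCV 4.12 (cv2) and the standard library are available. Lean on these libraries where they do the work, as an engineer would, in place of code of your own. Each camera call takes 0.05 s, during which the arm holds its last target.

TASK

Get the small sieve shaker ready to run: swing its hinged clear guard up, then build the sieve column on its seat - the collecting pan lowest, on it the low fine sieve, then the tall coarse sieve, and the lid on top, each nested squarely in the one below - and lower the guard fully closed. Leave the glass beaker and the conical flask standing where they are.

Things in the scene. Friction and masses are not known exactly. Their poses are not given: they have to be found in the camera images.
- pan: Collecting pan: plain round steel dish, no mesh, 62 mm outside diameter, 24 mm high, inside diameter 54 mm (4 mm wall), floor 3 mm thick, flat bottom with a 3 mm bevel at its foot. Stands upright, open side up. Origin: centre of the underside; z up.
- fine_sieve: Fine sieve: the LOW one. Steel ring, 62 mm outside, dense brownish mesh at z = 9 mm. Height 26 mm: skirt 50 mm in diameter (lowest 6 mm) under a frame (z 6 to 26 mm) 54 mm inside. Stands on its skirt; nested, the skirt drops into the ring below and the frame rests on its rim: origin then 18 mm above the pan's. Origin: centre of the skirt's underside; z up.
- coarse_sieve: Coarse sieve: the TALL one. Steel ring, 62 mm outside, wide-open wire grid at z = 9 mm. Height 36 mm: the same 6 mm skirt, 50 mm in diameter, under a frame (z 6 to 36 mm) 54 mm inside. Nested on the fine sieve its origin lies 20 mm above the fine sieve's. Origin: centre of the skirt's underside; z up.
- lid: Lid: solid steel disc 62 mm in diameter, 4 mm thick (z 6 to 10 mm), with the same 6 mm skirt below (50 mm diameter) and a black round knob on top, 18 mm in diameter, z 10 to 28 mm. Nested on the coarse sieve its origin lies 30 mm above the coarse sieve's. Origin: centre of the underside of the skirt; z up.
- shaker: Sieve shaker, fixed: white box 205 mm (x) by 210 mm (y), top 50 mm above the table. Seat on top: a flat within a low ring (68 mm inside, 76 mm outside, 3 mm high) that takes the pan. Origin: on the table right below the seat's centre (seat centre at 0, 0, 50 mm); x points away from the robot, z up. The guard's hinge line runs along y at x = +85 mm, z = 50 mm.
- guard (a joint): Angle of the clear plastic guard, a hood (176 mm hinge to front, 170 mm wide, 109 mm high) hinged at the shaker's far side: 0 closed (may start ajar), grows as its front swings up and away from the robot, stops at 1.7 rad. Friction hinge: stays where it is left; a few newtons at the handle move it. Counts as open above 1.2 rad; at 1.3 to 1.5 it clears the seat.
- guard_handle (a point): Middle of the guard's handle: round steel bar 10 mm thick, 100 mm long, along the shaker's y, 40 mm out from the guard's front on a rod at each end. Closed, it lies 216 mm from the hinge line towards the robot and 75 mm above it; it moves with the guard. The bar can turn between the fingers, so the tool may keep pointing down along the arc.
- beaker: Glass beaker, 72 mm in diameter, 90 mm high, a bystander. Origin: centre of the underside.
- flask: Conical glass flask, 68 mm in diameter at its foot, 92 mm high, a bystander. Origin: centre of the underside.
Not all that is in view belongs to the job. What is shaped like the pan but green or yellow is not meant.

How it is judged:
On the way, in this order (a step that is already met when the one before it is completed fails the run):
1. the guard is swung open, past 1.2 rad (value of joint guard above 1.2 rad), for 0.2 s.
2. pan, fine sieve, coarse sieve and lid are stacked and nested in this order on the seat (horizontal distance between pan and shaker below 0.006 m and z of pan in the frame of shaker between 0.047 and 0.053 m and angle between each of pan, fine_sieve, coarse_sieve, lid's own z axis and vertical below 0.08 rad and horizontal distance between fine_sieve and pan below 0.005 m and z of fine_sieve in the frame of pan between 0.015 and 0.021 m and horizontal distance between coarse_sieve and fine_sieve below 0.005 m and z of coarse_sieve in the frame of fine_sieve between 0.017 and 0.023 m and horizontal distance between lid and coarse_sieve below 0.005 m and z of lid in the frame of coarse_sieve between 0.027 and 0.033 m), for 0.2 s.
3. the guard is lowered closed, below 0.08 rad (value of joint guard below 0.08 rad), for 0.2 s.
At the end, for the whole second after the job is handed in: Pan in the seat (within 6 mm of centre), fine sieve nested on it, then coarse sieve, then lid (each within 5 mm of the axis of the one below and 3 mm of its seated height, tilt below 0.08 rad), all at rest; guard below 0.08 rad; beaker and flask moved less than 30 mm (all of step 2 and linear speed of each of pan, fine_sieve, coarse_sieve, lid below 0.02 m/s and value of joint guard below 0.08 rad); the robot touches nothing.
It fails at once if the beaker or the flask is pushed more than 30 mm or tipped over (distance of any of beaker, flask from where it was at the start of the episode above 0.03 m or angle between any of beaker, flask's own z axis and vertical above 0.5 rad).
It also fails if it takes over 141 s, if anything falls off the work surface, if the arm or the gripper's body presses on something with over 40 N, if the wrist force passes 120 N, or if a joint passes its speed limit or range.

## Working session

There is one attempt and no reset: what is moved stays moved. The work goes in short steps, Python scripts to look and compute and a tool call to move; the robot and the scene stay as the last step left them, time stands still between calls to the robot, and variables do not carry over. Pictures are saved under pics/ and viewed, and the job is handed in when it is done.

Besides the shell and the picture viewer there is one more tool, called after "Call:" as name(argument=value, ...) on one line, values as JSON. arm_command: Moves the arm, as the interface text tells. Its arguments: {"type":"object","properties":{"targets":{"type":"array"},"grip_force":{"type":"number"}},"required":["targets"]}

```bash
ls; mkdir -p pics; python3 - <<'E'
from rig import manip
import cv2,json
s=manip.get_state();print(s)
for n in ("side","top","wrist"):
    c=manip.calibration(n);print(n,c)
    im=manip.get_image(n);cv2.imwrite(f"pics/{n}0.png",im[:,:,::-1])
E
```

```text
pics
{'clock': 0.0, 'qpos': array([-1.40096603e+00,  2.76623930e-01,  1.50613979e+00, -8.34530655e-06,
        1.36069703e+00, -1.21031554e-01]), 'qd': array([-0.00054199, -0.00014548,  0.00077686,  0.00093441, -0.00147157,
        0.00126147]), 'effort': array([ 5.51745106e-04, -4.16774547e+01, -2.45805037e+01, -4.03814774e-04,
        1.09309377e-02, -5.99942410e-06]), 'position': array([ 0.16483805, -0.55065003,  0.40382026]), 'ee_rot': array([-0.10181344, -0.69962285, -0.10313385,  0.69966085]), 'contact_force': array([-0.30760389, -0.72672935,  0.55695163]), 'moment': array([0.02426814, 0.00090705, 0.05376162]), 'width': 0.08537681373484965}
side {'fx': 458.28409754126955, 'fy': 458.28409754126955, 'cx': 274.8608842439899, 'cy': 210.56281514319022, 'R': array([[-0.77066222, -0.63716222,  0.01020025],
       [-0.45593144,  0.54013517, -0.7073758 ],
       [ 0.44520362, -0.54979842, -0.70676406]]), 't': array([0.40336857, 0.31937159, 1.11955781])}
top {'fx': 430.62491858328775, 'fy': 430.62491858328775, 'cx': 274.4868779376898, 'cy': 207.91991608372282, 'R': array([[ 0.02035728, -0.99966768, -0.01581509],
       [-0.99063238, -0.01803185, -0.13536001],
       [ 0.13502985,  0.01842251, -0.99067025]]), 't': array([-0.00183494,  0.53127382,  1.20814924])}
wrist {'fx': 325.19226210127806, 'fy': 325.19226210127806, 'cx': 277.9474319301997, 'cy': 209.09210744780185, 'R': array([[ 0.28598998, -0.95823196, -0.00111151],
       [-0.90847467, -0.27150818,  0.31773745],
       [-0.30476797, -0.08985995, -0.94817808]]), 't': array([-0.57353343, -0.04115818,  0.38019894])}
```

View pics/top0.png

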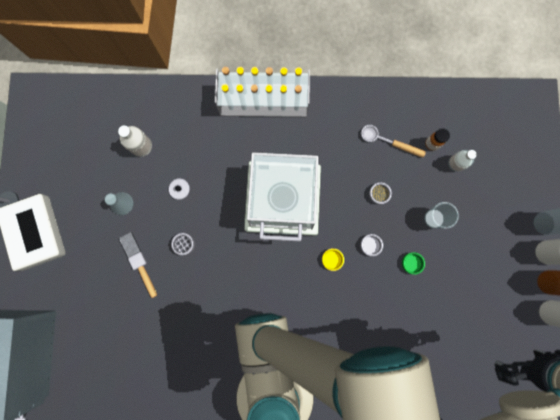

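View pics/side0.png

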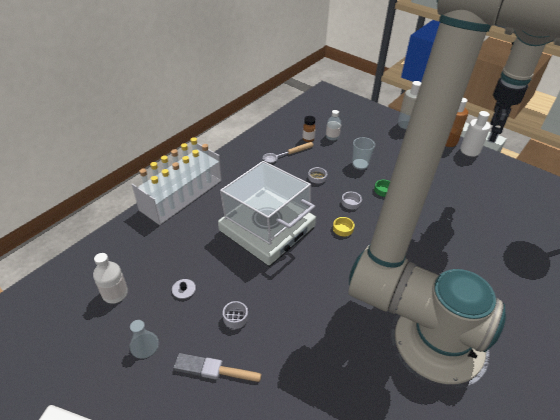

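View pics/wrist0.png

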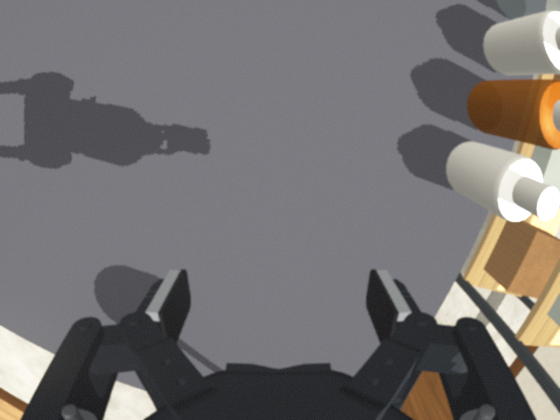

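```bash
cat > h.py <<'E'
import numpy as np, cv2
from rig import manip
from scipy.spatial.transform import Rotation as Ro
def ray(c,u,v,fish=False):
    x=(u-c['cx'])/c['fx'];y=(v-c['cy'])/c['fy']
    if fish:
        r=np.hypot(x,y);k=np.sin(r)/r if r>1e-9 else 1;d=np.array([x*k,y*k,np.cos(r)])
    else: d=np.array([x,y,1.])
    return -c['R'].T@c['t'], c['R'].T@d
def onz(c,u,v,z,fish=False):
    o,d=ray(c,u,v,fish);return o+d*(z-o[2])/d[2]
def proj(c,X,fish=False):
    p=c['R']@np.asarray(X,float)+c['t']
    if fish:
        r=np.hypot(p[0],p[1]);th=np.arctan2(r,p[2]);k=th/r if r>1e-9 else 1
        return c['cx']+c['fx']*p[0]*k,c['cy']+c['fy']*p[1]*k
    return c['cx']+c['fx']*p[0]/p[2],c['cy']+c['fy']*p[1]/p[2]
def crop(im,x0,y0,x1,y1,k,fn):
    cv2.imwrite(fn,cv2.resize(im[y0:y1,x0:x1,::-1],None,fx=k,fy=k,interpolation=cv2.INTER_CUBIC))
E
python3 - <<'E'
from h import *
im=cv2.imread('pics/top0.png')[:,:,::-1]
crop(im,230,135,340,255,5,'pics/t_sh.png')
crop(im,325,170,465,280,5,'pics/t_r.png')
crop(im,100,170,210,270,5,'pics/t_l.png')
im=cv2.imread('pics/side0.png')[:,:,::-1]
crop(im,205,155,335,265,6,'pics/s_sh.png')
c=manip.calibration('top');print(-c['R'].T@c['t'])
E
```

```text
[ 0.3631982  -0.01451162  1.26876172]
```

View pics/t_sh.png

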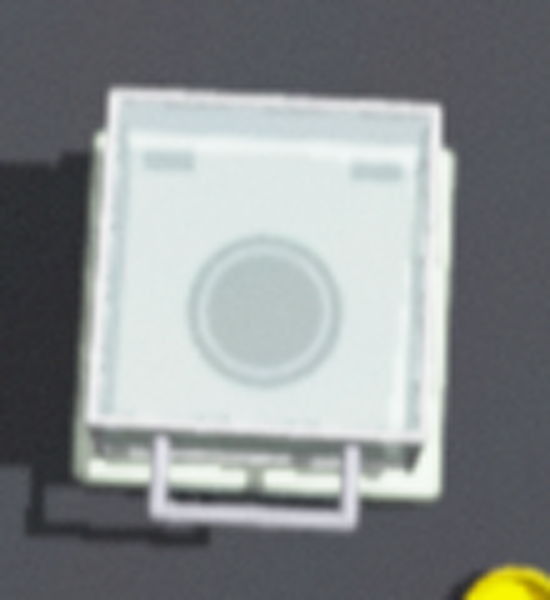

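View pics/t_r.png

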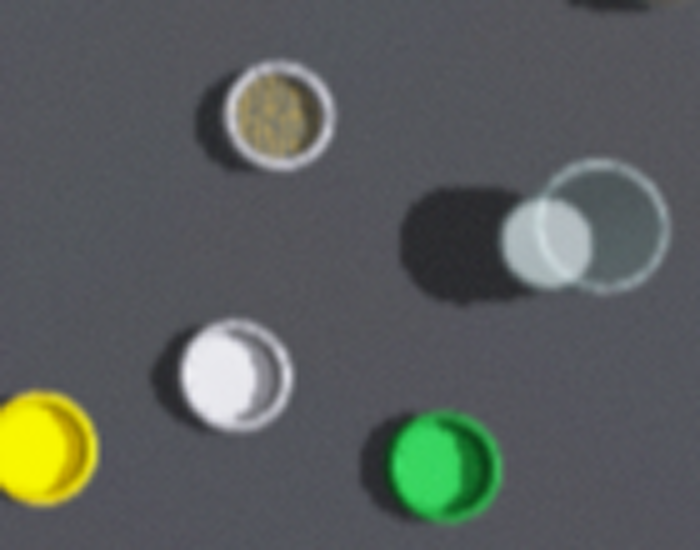

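View pics/t_l.png

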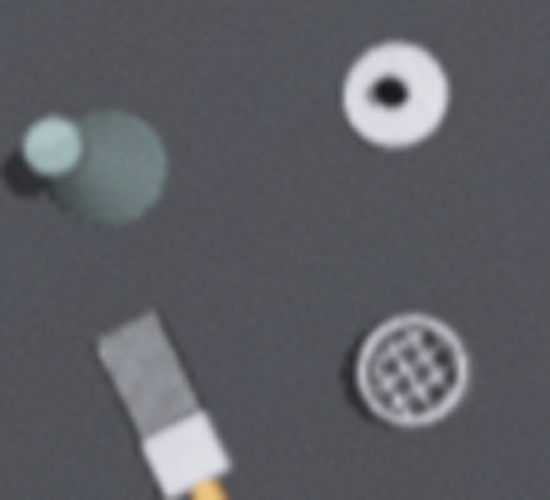

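View pics/s_sh.png

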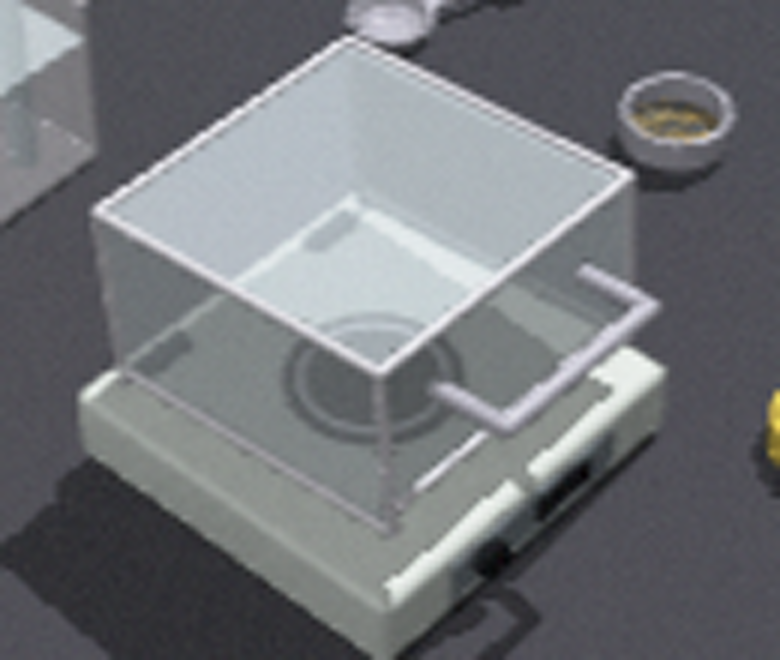

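```bash
cat > m.py <<'E'
from h import *
def full(c,x0,y0,k): return ((c[0]+.5)/k-.5+x0,(c[1]+.5)/k-.5+y0)
def tri(c1,p1,c2,p2):
    o1,d1=ray(c1,*p1);o2,d2=ray(c2,*p2)
    d1/=np.linalg.norm(d1);d2/=np.linalg.norm(d2)
    s=np.linalg.lstsq(np.c_[d1,-d2],o2-o1,rcond=None)[0]
    a=o1+s[0]*d1;b=o2+s[1]*d2
    return (a+b)/2,np.linalg.norm(a-b)
E
python3 - <<'E'
from m import *
t=manip.calibration('top');s=manip.calibration('side')
im=cv2.imread('pics/top0.png')
def blob(mask,u,v,r):
    y0,x0=int(v-r),int(u-r);m=mask[y0:y0+2*r,x0:x0+2*r]
    cs,_=cv2.findContours(m,cv2.RETR_EXTERNAL,cv2.CHAIN_APPROX_NONE)
    c=max(cs,key=cv2.contourArea)
    e=cv2.fitEllipse(c);return (e[0][0]+x0,e[0][1]+y0),e[1]
g=im.min(axis=2)
for n,u,v,r,h,th in (('pan',372,245,18,.024,130),('fine',380,193,16,.026,125),('coarse',182,244,17,.036,130),('lid',179,189,17,.010,130)):
    m=(g>th).astype(np.uint8)*255
    if n!='lid':pass
    p,ax=blob(m,u,v,r);print(n,p,ax,onz(t,*p,h))
T=lambda x,y:full((x,y),230,135,5);S=lambda x,y:full((x,y),205,155,6)
print('seat',onz(t,*T(264,309),.052))
L=[('handleL',(155,518),(503,427)),('handleR',(352,522),(655,305)),
 ('hoodFL',(88,428),(382,368)),('hoodFR',(422,440),(632,176)),('hoodBL',(113,90),(97,211)),('hoodBR',(438,104),(350,38))]
for n,a,b in L: print(n,*tri(t,T(*a),s,S(*b)))
print('boxcorners',[onz(t,*T(*a),.05).round(4) for a in ((77,480),(438,497),(452,152),(96,138))])
E
```

```text
pan (371.88415718078613, 244.63054084777832) (20.972267150878906, 21.98771858215332) [ 0.43149284 -0.27343754  0.024     ]
fine (380.5553035736084, 192.61694622039795) (20.755992889404297, 21.489532470703125) [ 0.58324381 -0.29974899  0.026     ]
coarse (182.3081874847412, 243.5762004852295) (21.191587448120117, 21.445688247680664) [0.42325838 0.27058279 0.036     ]
lid (178.77612495422363, 188.48652267456055) (20.188770294189453, 20.614723205566406) [0.5880078  0.29525291 0.01      ]
seat [ 0.56272399 -0.01385219  0.052     ]
handleL [0.43922384 0.04302847 0.14465096] 0.00761564082692007
handleR [ 0.43705606 -0.06125446  0.14256443] 0.002430030397144274
hoodFL [0.48120072 0.0760623  0.17943718] 0.005497348120400985
hoodFR [ 0.47749746 -0.09502481  0.17454892] 0.002514436038713039
hoodBL [0.66197428 0.0685419  0.15817705] 0.0010027193237221912
hoodBR [ 0.65724473 -0.10397397  0.15651873] 0.00022848629497660455
boxcorners [array([0.4628, 0.0906, 0.05  ]), array([ 0.4571, -0.1142,  0.05  ]), array([ 0.6569, -0.1209,  0.05  ]), array([0.6618, 0.0854, 0.05  ])]
```

```bash
cat >> m.py <<'E'
G=0.155
def st():
    s=manip.get_state();q=s['ee_rot'];R=Ro.from_quat([q[1],q[2],q[3],q[0]]).as_matrix()
    return s,R
def goto(gp,yaw,g=G):
    """grasp point target; yaw= world angle of tool y axis; tool x down"""
    s,R=st()
    Rt=np.c_[[0,0,-1.],[np.cos(yaw),np.sin(yaw),0],np.cross([0,0,-1.],[np.cos(yaw),np.sin(yaw),0])]
    rv=Ro.from_matrix(R.T@Rt).as_rotvec(degrees=True)
    P=np.array(gp)+[0,0,g]
    print('clock %.1f'%s['clock'],'turn',rv.round(2),'dp after turn(mm)',(1000*Rt.T@(P-s['position'])).round(1),'dp w/o turn',(1000*R.T@(P-s['position'])).round(1))
    print(' gp now',(s['position']+R[:,0]*g).round(4),'tool y',R[:,1].round(3),'tool z',R[:,2].round(3),'F',s['contact_force'].round(1),'w %.4f'%s['width'],'q',s['qpos'].round(2))
E
python3 - <<'E'
from m import *
goto([.438,-.009,.26],-.03)
goto([.438,-.009,.26],np.pi-.03)
E
```

```text
clock 0.1 turn [-7.162e+01 -6.000e-02  6.000e-02] dp after turn(mm) [ -11.   256.8 -549.6] dp w/o turn [ -10.3 -440.6 -417. ]
 gp now [ 0.1648 -0.5505  0.249 ] tool y [ 0.287 -0.958 -0.001] tool z [-0.958 -0.287 -0.   ] F [ 0.3  0.8 -0.2] w 0.0854 q [-1.4   0.28  1.51 -0.    1.36 -0.12]
clock 0.1 turn [1.0838e+02 7.0000e-02 6.0000e-02] dp after turn(mm) [ -11.  -256.8  549.6] dp w/o turn [ -10.3 -440.6 -417. ]
 gp now [ 0.1648 -0.5505  0.249 ] tool y [ 0.287 -0.958 -0.001] tool z [-0.958 -0.287 -0.   ] F [ 0.3  0.8 -0.2] w 0.0854 q [-1.4   0.28  1.51 -0.    1.36 -0.12]
```

Call:
arm_command(targets=[{"dp":[0,0,0],"turn":[-8.5,0,0],"grip":-0.3},{"dp":[0,0,0],"turn":[-8.5,0,0],"grip":-0.3},{"dp":[0,0,0],"turn":[-8.5,0,0],"grip":-0.3},{"dp":[0,0,0],"turn":[-8.5,0,0],"grip":-0.3},{"dp":[0,0,0],"turn":[-8.5,0,0],"grip":-0.3},{"dp":[0,0,0],"turn":[-8.5,0,0],"grip":-0.3},{"dp":[0,0,0],"turn":[-8.5,0,0],"grip":-0.3},{"dp":[0,0,0],"turn":[-8.5,0,0],"grip":-0.3}], grip_force=30)

```text
clock: 0.95
position: [0.1648, -0.5508, 0.4044]
ee_rot: [0.478, 0.521, 0.478, -0.521]
contact_force: [0.5, 0.0, -1.0]
width: 0.0299
```

Call:
arm_command(targets=[{"dp":[0,20,-42],"turn":[-3.6,0,0],"grip":-0.3}])

```text
clock: 1.05
position: [0.189, -0.5116, 0.4038]
ee_rot: [-0.493, -0.506, -0.492, 0.509]
contact_force: [1.4, 0.5, -0.4]
width: 0.03
```

```bash
python3 - <<'E'
from m import *
goto([.438,-.009,.26],-.03)
E
```

```text
clock 1.1 turn [-0.05  0.21  0.07] dp after turn(mm) [ -11.2  233.8 -509.9] dp w/o turn [ -13.3  233.3 -510. ]
 gp now [ 0.1888 -0.5122  0.2488] tool y [ 1.    -0.031 -0.001] tool z [-0.031 -1.     0.004] F [ 1.4  0.5 -0.4] w 0.0300 q [-1.34  0.23  1.57 -0.    1.34 -1.31]
```

Call:
arm_command(targets=[{"dp":[0,0.0208,-0.0452],"turn":[0,0,0],"grip":-0.3},{"dp":[0,0.0208,-0.0452],"turn":[0,0,0],"grip":-0.3},{"dp":[0,0.0208,-0.0452],"turn":[0,0,0],"grip":-0.3},{"dp":[0,0.0208,-0.0452],"turn":[0,0,0],"grip":-0.3},{"dp":[0,0.0208,-0.0452],"turn":[0,0,0],"grip":-0.3},{"dp":[0,0.0208,-0.0452],"turn":[0,0,0],"grip":-0.3},{"dp":[0,0.0208,-0.0452],"turn":[0,0,0],"grip":-0.3},{"dp":[0,0.0208,-0.0452],"turn":[0,0,0],"grip":-0.3}])

```text
clock: 1.85
position: [0.368, -0.1496, 0.4048]
ee_rot: [0.492, 0.508, 0.492, -0.508]
contact_force: [0.9, -1.0, 0.5]
width: 0.03
```

Call:
arm_command(targets=[{"dp":[0,0.0208,-0.0452],"turn":[0,0,0],"grip":-0.3},{"dp":[0,0.0208,-0.0452],"turn":[0,0,0],"grip":-0.3},{"dp":[0,0.0208,-0.0452],"turn":[0,0,0],"grip":-0.3},{"dp":[0,0,0],"turn":[0,0,0],"grip":-0.3},{"dp":[0,0,0],"turn":[0,0,0],"grip":-0.3}])

```text
clock: 2.35
position: [0.4343, -0.0168, 0.4044]
ee_rot: [-0.493, -0.506, -0.493, 0.507]
contact_force: [-0.4, -0.8, 0.2]
width: 0.0298
```

```bash
python3 - <<'E'
from m import *
goto([.438,-.009,.1436],-.03)
im=manip.get_image('wrist');cv2.imwrite('pics/w1.png',im[:,:,::-1])
im=manip.get_image('side');crop(im,180,60,360,280,3,'pics/s1.png')
E
```

```text
clock 2.4 turn [0.2  0.04 0.06] dp after turn(mm) [105.8   3.5  -7.9] dp w/o turn [105.7   3.6  -8. ]
 gp now [ 0.4341 -0.0169  0.2494] tool y [ 1.    -0.027 -0.001] tool z [-0.027 -1.     0.001] F [-0.4 -0.8  0.2] w 0.0298 q [-0.2   0.06  1.78 -0.    1.3  -0.17]
```

View pics/w1.png

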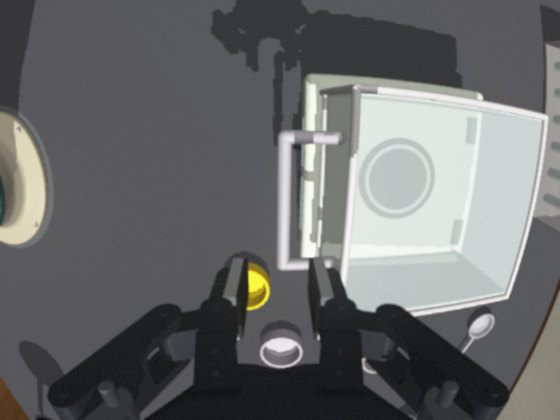

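View pics/s1.png

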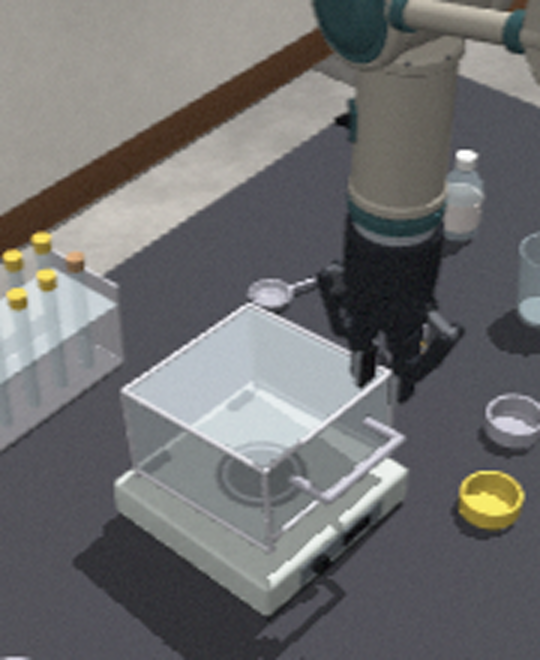

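```bash
cat >> m.py <<'E'
def gototilt(gp,yaw,tilt,g=G,back=0):
    s,R=st()
    h=np.array([np.cos(yaw),np.sin(yaw),0]);d=np.array([0,0,-1.]);t=np.radians(tilt)
    x=d*np.cos(t)+h*np.sin(t);y=h*np.cos(t)-d*np.sin(t)
    Rt=np.c_[x,y,np.cross(x,y)]
    rv=Ro.from_matrix(R.T@Rt).as_rotvec(degrees=True)
    P=np.array(gp)-x*(g+back)
    print('clock %.1f'%s['clock'],'turn',rv.round(2),'dp after turn(mm)',(1000*Rt.T@(P-s['position'])).round(1),'dp w/o turn',(1000*R.T@(P-s['position'])).round(1))
    print(' gp now',(s['position']+R[:,0]*g).round(4),'tool x',R[:,0].round(3),'F',s['contact_force'].round(1),'w %.4f'%s['width'],'q',s['qpos'].round(2))
E
python3 - <<'E'
from m import *
gototilt([.438,-.009,.1436],-.03,30,back=.06)
E
```

```text
clock 2.5 turn [-0.04  0.06 30.06] dp after turn(mm) [  12.8 -127.    -9.7] dp w/o turn [  74.7 -103.5   -9.7]
 gp now [ 0.4336 -0.0187  0.2494] tool x [-0.001 -0.001 -1.   ] F [-0.6 -0.1 -0.7] w 0.0300 q [-0.2   0.06  1.78 -0.    1.3  -0.17]
```

Call:
arm_command(targets=[{"dp":[0,0,0],"turn":[0,0,7.5],"grip":-0.42},{"dp":[0,0,0],"turn":[0,0,7.5],"grip":-0.42},{"dp":[0,0,0],"turn":[0,0,7.5],"grip":-0.42},{"dp":[0,0,0],"turn":[0,0,7.5],"grip":-0.42},{"dp":[0,0,0],"turn":[0,0,0],"grip":-0.42},{"dp":[0,0,0],"turn":[0,0,0],"grip":-0.42}])

```text
clock: 3.05
position: [0.4334, -0.0192, 0.4046]
ee_rot: [0.606, 0.618, 0.344, -0.365]
contact_force: [-0.3, -0.8, 0.7]
width: 0.0247
```

```bash
python3 - <<'E'
from m import *
gototilt([.438,-.009,.1436],-.03,30,back=.06)
E
```

```text
clock 3.0 turn [-0.15  0.11  0.16] dp after turn(mm) [  13.2 -126.8  -10.3] dp w/o turn [  13.5 -126.8  -10. ]
 gp now [ 0.5105 -0.0218  0.2702] tool x [ 0.497 -0.017 -0.867] F [-0.3 -0.8  0.7] w 0.0247 q [-0.25 -0.07  1.98  0.16  0.74 -0.31]
```

Call:
arm_command(targets=[{"dp":[0.004,-0.042,-0.003],"turn":[0,0,0],"grip":-0.42},{"dp":[0.004,-0.042,-0.003],"turn":[0,0,0],"grip":-0.42},{"dp":[0.005,-0.043,-0.004],"turn":[0,0,0],"grip":-0.42},{"dp":[0,0,0],"turn":[0,0,0],"grip":-0.42},{"dp":[0,0,0],"turn":[0,0,0],"grip":-0.42}])

```text
clock: 3.55
position: [0.3309, -0.0051, 0.3296]
ee_rot: [0.606, 0.618, 0.345, -0.364]
contact_force: [1.7, -0.2, 0.0]
width: 0.0247
```

```bash
python3 - <<'E'
from m import *
gototilt([.438,-.009,.1436],-.03,30,back=.0)
im=manip.get_image('side');crop(im,180,60,380,280,3,'pics/s2.png')
im=manip.get_image('wrist');cv2.imwrite('pics/w2.png',im[:,:,::-1])
E
```

```text
clock 3.5 turn [-0.07  0.03  0.13] dp after turn(mm) [59.7 -0.2  0.7] dp w/o turn [59.7 -0.1  0.6]
 gp now [ 0.4081 -0.0075  0.1952] tool x [ 0.498 -0.015 -0.867] F [ 1.7 -0.2  0. ] w 0.0247 q [-0.31 -0.18  2.27  0.26  0.56 -0.46]
```

View pics/s2.png

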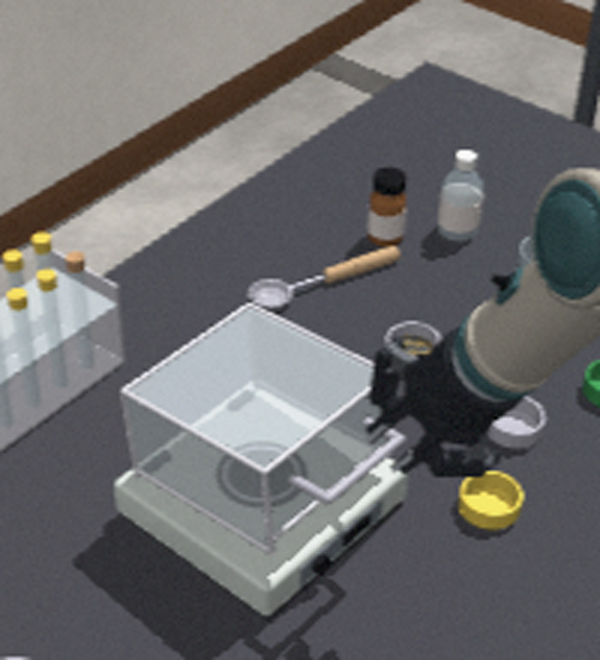

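View pics/w2.png

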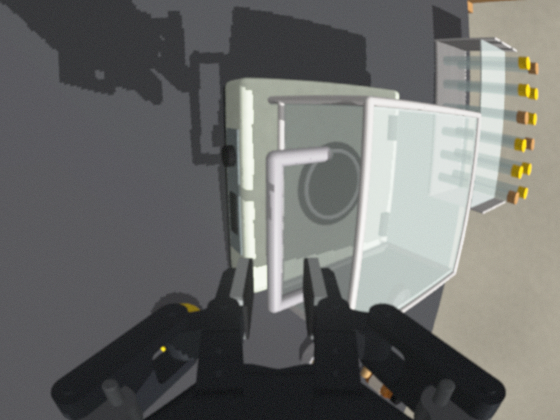

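```bash
python3 - <<'E'
from m import *
c=manip.calibration('side');w=manip.calibration('wrist')
s,R=st();P=s['position']
for g in (.155,.173): 
    X=P+R[:,0]*g;u=proj(c,X);print(X,(u[0]-180)*3,(u[1]-60)*3, 'wrist',proj(w,X,True))
for X in ([.438,-.009,.1436],[.439,.043,.1436],[.437,-.061,.1436]):
    u=proj(c,X);print((u[0]-180)*3,(u[1]-60)*3,'wrist',proj(w,X,True))
E
```

```text
[ 0.41110681 -0.00824735  0.1976409 ] 395.06584937792445 437.172466101304 wrist (np.float64(279.62318747651307), np.float64(293.8127696000862))
[ 0.42015052 -0.00854652  0.18208064] 385.581478776122 445.1735883599922 wrist (np.float64(279.44412482206354), np.float64(274.1520934157845))
367.0025679810465 466.6256768491223 wrist (np.float64(272.8305886691671), np.float64(239.8468307052835))
329.7782353726656 498.90574973622665 wrist (np.float64(271.4799411948939), np.float64(156.4831070211094))
402.54548753619656 435.803686138605 wrist (np.float64(274.11368526073966), np.float64(307.70221717434134))
```

```bash
python3 - <<'E'
from m import *
for _ in range(3): gototilt([.438,-.009,.1436],-.03,30,back=.0)
w=manip.calibration('wrist');s,R=st()
print(proj(w,s['position']+R[:,0]*.215,True))
E
```

```text
clock 3.6 turn [-0.02  0.09 -0.18] dp after turn(mm) [60.3 -3.2  0.2] dp w/o turn [60.2 -3.4  0.1]
 gp now [ 0.4111 -0.0082  0.1976] tool x [ 0.502 -0.017 -0.864] F [0.1 0.9 0.3] w 0.0250 q [-0.31 -0.18  2.26  0.26  0.56 -0.46]
clock 3.6 turn [-0.02  0.09 -0.18] dp after turn(mm) [60.3 -3.2  0.2] dp w/o turn [60.2 -3.4  0.1]
 gp now [ 0.4111 -0.0082  0.1976] tool x [ 0.502 -0.017 -0.864] F [0.1 0.9 0.3] w 0.0250 q [-0.31 -0.18  2.26  0.26  0.56 -0.46]
clock 3.6 turn [-0.02  0.09 -0.18] dp after turn(mm) [60.3 -3.2  0.2] dp w/o turn [60.2 -3.4  0.1]
 gp now [ 0.4111 -0.0082  0.1976] tool x [ 0.502 -0.017 -0.864] F [0.1 0.9 0.3] w 0.0250 q [-0.31 -0.18  2.26  0.26  0.56 -0.46]
(np.float64(279.1298984529834), np.float64(240.21809913597312))
```

Call:
arm_command(targets=[{"dp":[0.02,-0.003,0],"turn":[0,0,0],"grip":-0.42},{"dp":[0.02,0,0],"turn":[0,0,0],"grip":-0.42},{"dp":[0.02,0,0],"turn":[0,0,0],"grip":-0.42},{"dp":[0,0,0],"turn":[0,0,0],"grip":-0.42},{"dp":[0,0,0],"turn":[0,0,0],"grip":-0.42}])

```text
clock: 4.15
position: [0.36, -0.0059, 0.2772]
ee_rot: [0.607, 0.618, 0.344, -0.363]
contact_force: [-0.1, -0.1, -0.0]
width: 0.025
```

```bash
python3 - <<'E'
from m import *
gototilt([.438,-.009,.1436],-.03,30,back=.0)
im=manip.get_image('side');crop(im,220,120,360,260,5,'pics/s3.png')
im=manip.get_image('wrist');cv2.imwrite('pics/w3.png',im[:,:,::-1])
E
```

```text
clock 4.2 turn [ 0.    0.01 -0.03] dp after turn(mm) [-0.3  0.8  0.7] dp w/o turn [-0.3  0.8  0.7]
 gp now [ 0.4375 -0.0083  0.143 ] tool x [ 0.5   -0.015 -0.866] F [-0.1 -0.1 -0. ] w 0.0250 q [-0.28 -0.03  2.33  0.36  0.36 -0.55]
```

View pics/w3.png

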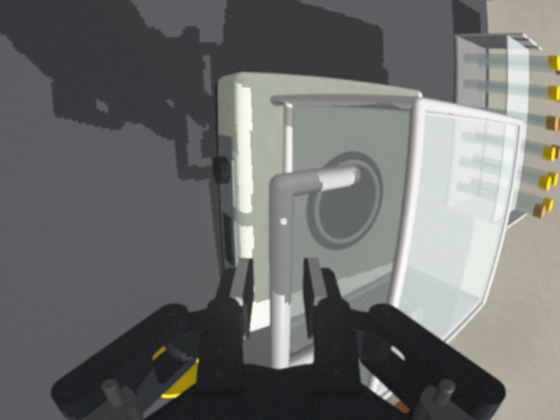

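Call:
arm_command(targets=[{"dp":[0,0,0],"turn":[0,0,0],"grip":-1},{"dp":[0,0,0],"turn":[0,0,0],"grip":-1},{"dp":[0,0,0],"turn":[0,0,0],"grip":-1},{"dp":[0,0,0],"turn":[0,0,0],"grip":-1}], grip_force=30)

```text
clock: 4.65
position: [0.3586, -0.0057, 0.277]
ee_rot: [0.607, 0.618, 0.344, -0.363]
contact_force: [0.9, -1.5, -0.1]
width: 0.0087
```

```bash
cat >> m.py <<'E'
HX=np.array([.6477,-.0164,.05]);YAW=-.03
def arc(a0,a1,n,r=.2287,tilt=30):
    h=np.array([np.cos(YAW),np.sin(YAW),0]);t=np.radians(tilt)
    x=np.array([0,0,-1.])*np.cos(t)+h*np.sin(t);y=h*np.cos(t)+np.array([0,0,1.])*np.sin(t)
    A=np.radians(np.linspace(a0,a1,n+1));P=[HX-h*r*np.cos(a)+np.array([0,0,r*np.sin(a)]) for a in A]
    for i in range(n): d=(P[i+1]-P[i])*1000;print(round(np.degrees(A[i+1]),1),P[i+1].round(3),'dp',(x@d).round(1),(y@d).round(1))
E
python3 - <<'E'
from m import *
gototilt([.438,-.009,.1436],-.03,30,back=.0)
s,R=st();gp=s['position']+R[:,0]*G;d=gp-HX;print(np.hypot(d[0],d[2]),np.degrees(np.arctan2(d[2],-d[0])))
arc(24,102,26)
E
```

```text
clock 4.7 turn [-0.02  0.05 -0.09] dp after turn(mm) [0.2 2.1 0.9] dp w/o turn [0.2 2.1 0.9]
 gp now [ 0.4363 -0.0082  0.1428] tool x [ 0.501 -0.016 -0.865] F [ 0.9 -1.5 -0.1] w 0.0087 q [-0.28 -0.04  2.33  0.36  0.36 -0.55]
0.23087116370630414 23.712862252417978
27.0 [ 0.444 -0.01   0.154] dp -6.8 9.9
30.0 [ 0.45  -0.01   0.164] dp -6.3 10.2
33.0 [ 0.456 -0.011  0.175] dp -5.7 10.5
36.0 [ 0.463 -0.011  0.184] dp -5.2 10.8
39.0 [ 0.47  -0.011  0.194] dp -4.6 11.1
42.0 [ 0.478 -0.011  0.203] dp -4.0 11.3
45.0 [ 0.486 -0.012  0.212] dp -3.4 11.5
48.0 [ 0.495 -0.012  0.22 ] dp -2.8 11.6
51.0 [ 0.504 -0.012  0.228] dp -2.2 11.8
54.0 [ 0.513 -0.012  0.235] dp -1.6 11.9
57.0 [ 0.523 -0.013  0.242] dp -0.9 11.9
60.0 [ 0.533 -0.013  0.248] dp -0.3 12.0
63.0 [ 0.544 -0.013  0.254] dp 0.3 12.0
66.0 [ 0.555 -0.014  0.259] dp 0.9 11.9
69.0 [ 0.566 -0.014  0.264] dp 1.6 11.9
72.0 [ 0.577 -0.014  0.268] dp 2.2 11.8
75.0 [ 0.589 -0.015  0.271] dp 2.8 11.6
78.0 [ 0.6   -0.015  0.274] dp 3.4 11.5
81.0 [ 0.612 -0.015  0.276] dp 4.0 11.3
84.0 [ 0.624 -0.016  0.277] dp 4.6 11.1
87.0 [ 0.636 -0.016  0.278] dp 5.2 10.8
90.0 [ 0.648 -0.016  0.279] dp 5.7 10.5
93.0 [ 0.66  -0.017  0.278] dp 6.3 10.2
96.0 [ 0.672 -0.017  0.277] dp 6.8 9.9
99.0 [ 0.683 -0.017  0.276] dp 7.3 9.5
102.0 [ 0.695 -0.018  0.274] dp 7.8 9.1
```

Call:
arm_command(targets=[{"dp":[-0.007,0.01,0],"turn":[0,0,0],"grip":-1},{"dp":[-0.006,0.01,0],"turn":[0,0,0],"grip":-1},{"dp":[-0.006,0.0105,0],"turn":[0,0,0],"grip":-1},{"dp":[-0.005,0.011,0],"turn":[0,0,0],"grip":-1}])

```text
clock: 5.05
position: [0.3811, -0.0065, 0.317]
ee_rot: [0.606, 0.616, 0.346, -0.364]
contact_force: [-4.4, -5.6, -2.2]
width: 0.009
```

```bash
python3 - <<'E'
from m import *
gototilt([.463,-.011,.1845],-.03,30,back=.0)
s,R=st();gp=s['position']+R[:,0]*G;d=gp-HX;print(np.hypot(d[0],d[2]),np.degrees(np.arctan2(d[2],-d[0])))
E
```

```text
clock 5.0 turn [0.08 0.03 0.32] dp after turn(mm) [0.8 4.8 2.1] dp w/o turn [0.8 4.8 2.1]
 gp now [ 0.4578 -0.0088  0.1823] tool x [ 0.495 -0.015 -0.869] F [-4.4 -5.6 -2.2] w 0.0090 q [-0.26 -0.06  2.22  0.24  0.49 -0.41]
0.23150360991393668 34.86673255901748
```

Call:
arm_command(targets=[{"dp":[-0.0045,0.011,0],"turn":[0,0,0],"grip":-1},{"dp":[-0.004,0.0115,0],"turn":[0,0,0],"grip":-1},{"dp":[-0.0035,0.0115,0],"turn":[0,0,0],"grip":-1},{"dp":[-0.003,0.0115,0],"turn":[0,0,0],"grip":-1},{"dp":[-0.002,0.012,0],"turn":[0,0,0],"grip":-1},{"dp":[-0.0015,0.012,0],"turn":[0,0,0],"grip":-1},{"dp":[-0.001,0.012,0],"turn":[0,0,0],"grip":-1},{"dp":[0,0.012,0],"turn":[0,0,0],"grip":-1}])

```text
clock: 5.85
position: [0.4527, -0.0089, 0.382]
ee_rot: [0.607, 0.617, 0.345, -0.364]
contact_force: [-7.6, -4.5, 6.7]
width: 0.0085
```

```bash
python3 - <<'E'
from m import *
gototilt([.533,-.013,.248],-.03,30,back=.0)
s,R=st();gp=s['position']+R[:,0]*G;d=gp-HX;print(np.hypot(d[0],d[2]),np.degrees(np.arctan2(d[2],-d[0])))
E
```

```text
clock 5.8 turn [0.06 0.1  0.15] dp after turn(mm) [1.2 2.6 1.7] dp w/o turn [1.2 2.6 1.7]
 gp now [ 0.5298 -0.0115  0.2475] tool x [ 0.497 -0.017 -0.867] F [-7.6 -4.5  6.7] w 0.0085 q [-0.21 -0.02  1.99  0.14  0.66 -0.27]
0.23002667985609598 59.17444221936889
```

Call:
arm_command(targets=[{"dp":[0.0005,0.012,0],"turn":[0,0,0],"grip":-1},{"dp":[0.001,0.012,0],"turn":[0,0,0],"grip":-1},{"dp":[0.0015,0.012,0],"turn":[0,0,0],"grip":-1},{"dp":[0.002,0.012,0],"turn":[0,0,0],"grip":-1},{"dp":[0.003,0.0115,0],"turn":[0,0,0],"grip":-1},{"dp":[0.0035,0.0115,0],"turn":[0,0,0],"grip":-1},{"dp":[0.004,0.0115,0],"turn":[0,0,0],"grip":-1},{"dp":[0.0045,0.011,0],"turn":[0,0,0],"grip":-1}])

```text
clock: 6.65
position: [0.5443, -0.0121, 0.4109]
ee_rot: [0.607, 0.616, 0.344, -0.364]
contact_force: [-1.1, -4.9, -0.3]
width: 0.0087
```

```bash
python3 - <<'E'
from m import *
gototilt([.624,-.016,.277],-.03,30,back=.0)
s,R=st();gp=s['position']+R[:,0]*G;d=gp-HX;print(np.hypot(d[0],d[2]),np.degrees(np.arctan2(d[2],-d[0])))
E
```

```text
clock 6.7 turn [0.05 0.15 0.13] dp after turn(mm) [0.9 2.2 1.5] dp w/o turn [0.9 2.2 1.5]
 gp now [ 0.6214 -0.0148  0.2765] tool x [ 0.498 -0.017 -0.867] F [-1.1 -4.9 -0.3] w 0.0087 q [-0.17  0.1   1.78  0.1   0.74 -0.2 ]
0.22800218682054105 83.38421024435348
```

Call:
arm_command(targets=[{"dp":[0.005,0.011,0],"turn":[0,0,0],"grip":-1},{"dp":[0.006,0.0105,0],"turn":[0,0,0],"grip":-1},{"dp":[0.0065,0.01,0],"turn":[0,0,0],"grip":-1},{"dp":[0.007,0.0095,0],"turn":[0,0,0],"grip":-1},{"dp":[0.0075,0.0095,0],"turn":[0,0,0],"grip":-1},{"dp":[0.008,0.009,0],"turn":[0,0,0],"grip":-1},{"dp":[0,0,0],"turn":[0,0,0],"grip":-1},{"dp":[0,0,0],"turn":[0,0,0],"grip":-1}])

```text
clock: 7.45
position: [0.6167, -0.0147, 0.4062]
ee_rot: [0.608, 0.617, 0.343, -0.363]
contact_force: [2.5, -5.3, -0.5]
width: 0.0088
```

```bash
python3 - <<'E'
from m import *
from scipy.optimize import least_squares
gototilt([.624,-.016,.277],-.03,30,back=.0)
s,R=st();gp=s['position']+R[:,0]*G
p=np.array([(.4363,.1428),(.4578,.1823),(.5298,.2475),(.6214,.2765),(gp[0],gp[2])])
r=least_squares(lambda c:np.hypot(p[:,0]-c[0],p[:,1]-.05)-.2287,[.65]);hx=r.x[0];print(hx,r.fun)
print((np.degrees(np.arctan2(p[:,1]-.05,hx-p[:,0]))-19.15)*np.pi/180)
im=manip.get_image('side');crop(im,180,60,380,280,3,'pics/s4.png')
E
```

```text
clock 7.5 turn [ 0.02  0.17 -0.05] dp after turn(mm) [-39.5 -58.2   1.1] dp w/o turn [-39.5 -58.2   1.2]
 gp now [ 0.6943 -0.0175  0.272 ] tool x [ 0.5   -0.018 -0.866] F [ 2.5 -5.3 -0.5] w 0.0088 q [-0.16  0.21  1.66  0.09  0.75 -0.17]
0.6448256673211682 [-0.00045716  0.00038926 -0.00014551 -0.00099183 -0.00126576]
[0.08448193 0.28143763 0.70918168 1.13350761 1.45569307]
```

View pics/s4.png

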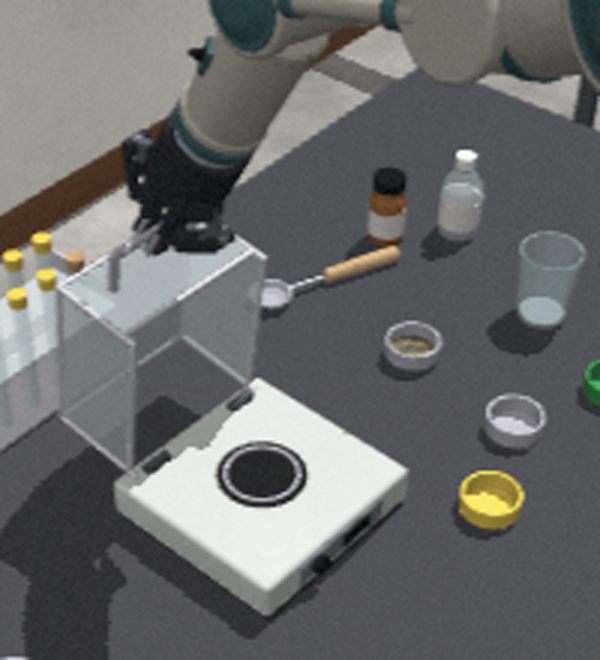

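Call:
arm_command(targets=[{"dp":[0,0,0],"turn":[0,0,0],"grip":-0.4},{"dp":[0,0,0],"turn":[0,0,0],"grip":-0.4},{"dp":[0,0,0],"turn":[0,0,0],"grip":-0.4},{"dp":[-0.02,0,0],"turn":[0,0,0],"grip":-0.4},{"dp":[-0.03,0,0],"turn":[0,0,0],"grip":-0.4},{"dp":[-0.04,0,0],"turn":[0,0,0],"grip":-0.4},{"dp":[0,-0.04,0],"turn":[0,0,0],"grip":-0.4},{"dp":[0,-0.045,0],"turn":[0,0,-7.5],"grip":-0.4}])

```text
clock: 8.3
position: [0.4958, -0.0093, 0.4433]
ee_rot: [0.583, 0.594, 0.383, -0.401]
contact_force: [-0.6, 1.4, -2.2]
width: 0.0255
```

Call:
arm_command(targets=[{"dp":[0,-0.045,0],"turn":[0,0,-7.5],"grip":1},{"dp":[0,-0.045,0],"turn":[0,0,-7.5],"grip":1},{"dp":[0,0,0],"turn":[0,0,-7.5],"grip":1},{"dp":[0,0,0],"turn":[0,0,0],"grip":1},{"dp":[0,0,0],"turn":[0,0,0],"grip":1}])

```text
clock: 8.8
position: [0.4133, -0.0071, 0.4131]
ee_rot: [0.493, 0.508, 0.491, -0.506]
contact_force: [0.0, -0.1, -0.3]
width: 0.0854
```

```bash
python3 - <<'E'
from m import *
goto([.4315,-.273,.12],-.03)
im=manip.get_image('top');cv2.imwrite('pics/t5.png',im[:,:,::-1])
im=manip.get_image('side');crop(im,180,60,380,280,3,'pics/s5.png')
im=manip.get_image('wrist');cv2.imwrite('pics/w5.png',im[:,:,::-1])
E
```

```text
clock 8.8 turn [ 0.01  0.   -0.23] dp after turn(mm) [138.1  26.1 265.2] dp w/o turn [138.2  25.6 265.2]
 gp now [ 0.4139 -0.0072  0.2581] tool y [ 1.    -0.03   0.004] tool z [-0.03 -1.    0.  ] F [ 0.  -0.1 -0.3] w 0.0854 q [-0.19  0.02  1.8   0.    1.32 -0.16]
```

View pics/t5.png

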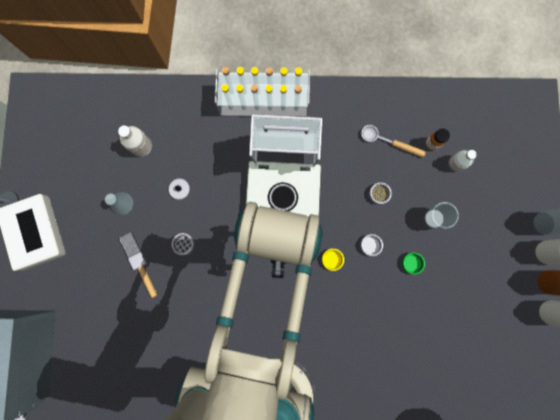

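View pics/s5.png

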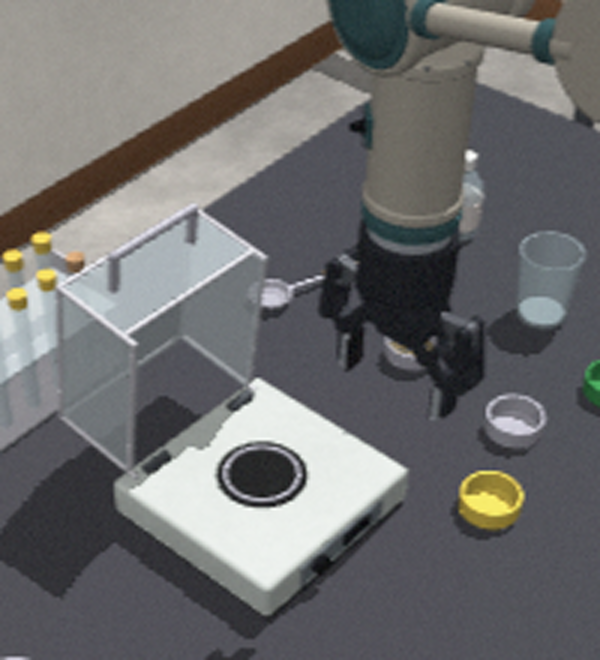

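View pics/w5.png

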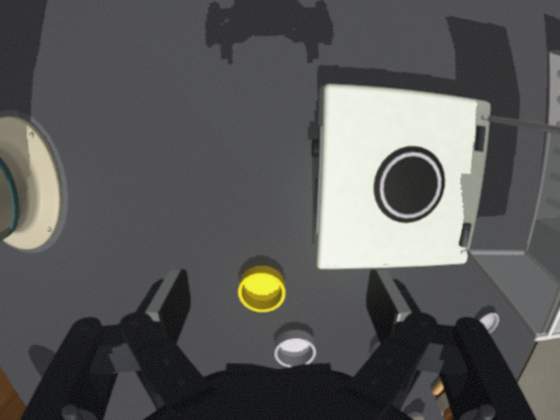

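```bash
python3 - <<'E'
from m import *
def dark(im,roi,c,z,fish=False,th=110):
    x0,y0,x1,y1=roi;m=(im[y0:y1,x0:x1].min(axis=2)<th).astype(np.uint8)*255
    cs,_=cv2.findContours(m,cv2.RETR_EXTERNAL,cv2.CHAIN_APPROX_NONE)
    for k in sorted(cs,key=cv2.contourArea)[-2:]:
        if len(k)<20: continue
        pts=np.array([onz(c,p[0][0]+x0,p[0][1]+y0,z,fish)[:2] for p in k])
        A=np.c_[2*pts,np.ones(len(pts))];q=np.linalg.lstsq(A,(pts**2).sum(1),rcond=None)[0]
        r=np.sqrt(q[2]+q[0]**2+q[1]**2);print(q[:2].round(4),'r',r.round(4),'rms',np.std(np.hypot(*(pts-q[:2]).T)).round(4))
t=cv2.imread('pics/t5.png');w=cv2.imread('pics/w5.png')
dark(t,(264,178,302,213),manip.calibration('top'),.0515)
dark(w,(365,138,452,230),manip.calibration('wrist'),.0515,True)
im=manip.get_image('side')
dark(im,(248,200,288,235),manip.calibration('side'),.0515)
E
```

```text
[ 0.5613 -0.0141] r 0.0408 rms 0.0014
[ 0.5617 -0.0142] r 0.0315 rms 0.0008
[ 0.5601 -0.0123] r 0.0432 rms 0.0004
[ 0.5637 -0.011 ] r 0.0412 rms 0.0017
[ 0.564  -0.0117] r 0.0316 rms 0.001
```

Call:
arm_command(targets=[{"dp":[0,0.004,0.044],"turn":[0,0,0],"grip":1},{"dp":[0,0.004,0.044],"turn":[0,0,0],"grip":1},{"dp":[0,0.004,0.044],"turn":[0,0,0],"grip":1},{"dp":[0,0.004,0.044],"turn":[0,0,0],"grip":1},{"dp":[0,0.004,0.044],"turn":[0,0,0],"grip":1},{"dp":[0,0.006,0.045],"turn":[0,0,0],"grip":1},{"dp":[0.045,0,0],"turn":[0,0,0],"grip":1},{"dp":[0.045,0,0],"turn":[0,0,0],"grip":1}])

```text
clock: 9.8
position: [0.4311, -0.2752, 0.3229]
ee_rot: [0.494, 0.508, 0.49, -0.508]
contact_force: [0.0, 0.7, -1.4]
width: 0.0856
```

Call:
arm_command(targets=[{"dp":[0.045,0,0],"turn":[0,0,0],"grip":1},{"dp":[0,0,0],"turn":[0,0,0],"grip":1},{"dp":[0,0,0],"turn":[0,0,0],"grip":1}])

```text
clock: 10.1
position: [0.4308, -0.2732, 0.2781]
ee_rot: [0.492, 0.508, 0.492, -0.508]
contact_force: [-0.1, -1.2, 0.5]
width: 0.0853
```

```bash
python3 - <<'E'
from m import *
goto([.4315,-.273,.03],-.03)
w=manip.calibration('wrist')
print([np.round(proj(w,[.4315+dx,-.2734+dy,.024],True)) for dx,dy in ((0,0),(.031,0),(-.031,0),(0,.031),(0,-.031))])
im=manip.get_image('wrist');cv2.imwrite('pics/w6.png',im[:,:,::-1])
E
```

```text
clock 10.1 turn [-0.02 -0.01  0.01] dp after turn(mm) [93.1  0.7 -0.2] dp w/o turn [93.1  0.7 -0.2]
 gp now [ 0.4307 -0.2732  0.1231] tool y [ 1.   -0.03 -0.  ] tool z [-0.03 -1.   -0.  ] F [-0.1 -1.2  0.5] w 0.0853 q [-0.7   0.29  1.83  0.    1.02 -0.67]
[array([280., 219.]), array([322., 218.]), array([238., 220.]), array([279., 178.]), array([281., 257.])]
```

View pics/w6.png

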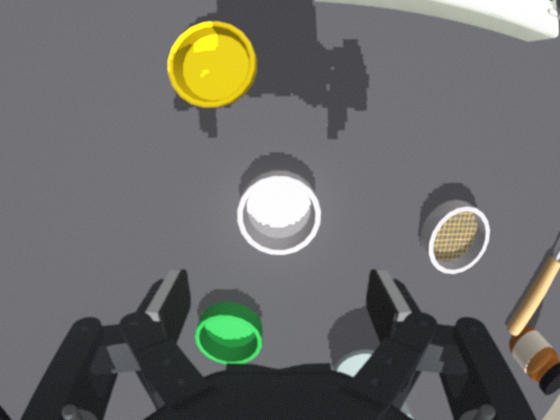

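Call:
arm_command(targets=[{"dp":[0.03,0,-0.002],"turn":[0,0,0],"grip":1},{"dp":[0.03,0,0],"turn":[0,0,0],"grip":1},{"dp":[0.025,0,0],"turn":[0,0,0],"grip":1},{"dp":[0.017,0,0],"turn":[0,0,0],"grip":1},{"dp":[0,0,0],"turn":[0,0,0],"grip":1},{"dp":[0,0,0],"turn":[0,0,0],"grip":0.3},{"dp":[0,0,0],"turn":[0,0,0],"grip":0.3},{"dp":[0,0,0],"turn":[0,0,0],"grip":0.3}], grip_force=20)

```text
clock: 10.95
position: [0.4315, -0.2717, 0.1783]
ee_rot: [0.494, 0.508, 0.49, -0.507]
contact_force: [-0.8, 0.1, 5.0]
width: 0.0619
```

```bash
python3 - <<'E'
from m import *
goto([.4315,-.271,.021],-.03)
im=manip.get_image('side');crop(im,300,150,420,250,6,'pics/s7.png')
im=manip.get_image('wrist');cv2.imwrite('pics/w7.png',im[:,:,::-1])
E
```

```text
clock 10.9 turn [-0.03  0.19 -0.24] dp after turn(mm) [ 2.3 -0.1 -0.7] dp w/o turn [ 2.3 -0.1 -0.7]
 gp now [ 0.4322 -0.2722  0.0233] tool y [ 1.    -0.03   0.004] tool z [-0.03  -1.     0.003] F [-0.8  0.1  5. ] w 0.0619 q [-0.7   0.41  1.95  0.    0.77 -0.67]
```

View pics/s7.png

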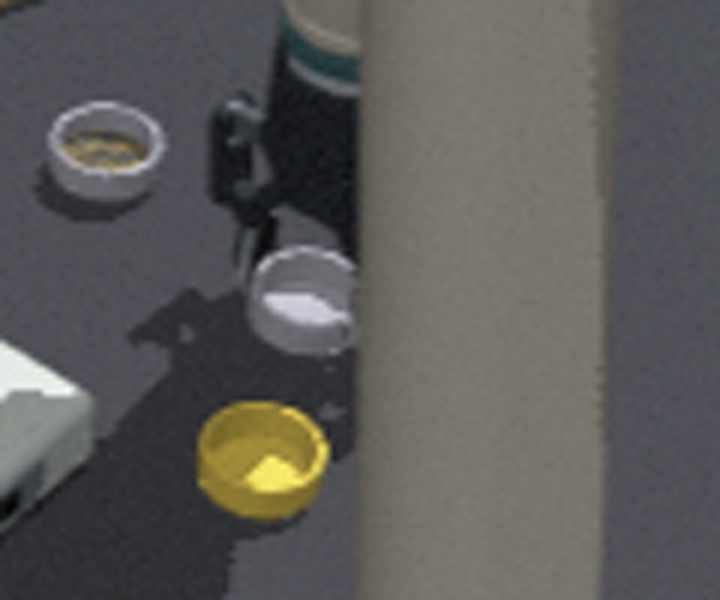

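View pics/w7.png

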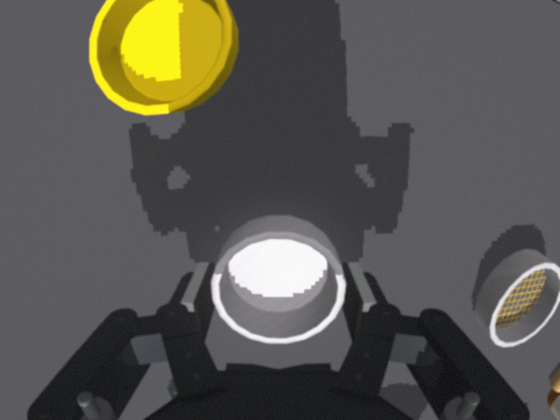

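Call:
arm_command(targets=[{"dp":[0,0,0],"turn":[0,0,0],"grip":0.3},{"dp":[0,0,0],"turn":[0,0,0],"grip":0.3}])

```text
clock: 11.25
position: [0.4315, -0.2717, 0.1784]
ee_rot: [0.494, 0.508, 0.49, -0.507]
contact_force: [-0.6, 0.8, 5.0]
width: 0.0614
```

Call:
arm_command(targets=[{"dp":[0,0,0],"turn":[0,0,0],"grip":0.7},{"dp":[-0.002,0,0],"turn":[0,0,0],"grip":0.7},{"dp":[-0.002,0,0],"turn":[0,0,0],"grip":0.7},{"dp":[0,0,0],"turn":[0,0,0],"grip":0.7},{"dp":[0,0,0],"turn":[0,0,0],"grip":0.7}])

```text
clock: 11.75
position: [0.4305, -0.2709, 0.1799]
ee_rot: [-0.492, -0.508, -0.492, 0.508]
contact_force: [-0.1, 0.9, -0.2]
width: 0.0726
```

```bash
python3 - <<'E'
from m import *
goto([.4315,-.271,.021],-.03)
E
```

```text
clock 11.8 turn [-0.02  0.01 -0.01] dp after turn(mm) [3.9 1.  0.1] dp w/o turn [3.9 1.  0.1]
 gp now [ 0.4305 -0.2709  0.0249] tool y [ 1.   -0.03  0.  ] tool z [-0.03 -1.    0.  ] F [-0.1  0.9 -0.2] w 0.0726 q [-0.7   0.41  1.95 -0.    0.78 -0.67]
```

Call:
arm_command(targets=[{"dp":[0,0,0],"turn":[0,0,0],"grip":1},{"dp":[0,0,0],"turn":[-7.5,0,0],"grip":1},{"dp":[0,0,0],"turn":[-7.5,0,0],"grip":1},{"dp":[0,0,0],"turn":[-7.5,0,0],"grip":1},{"dp":[0,0,0],"turn":[-7.5,0,0],"grip":1},{"dp":[0,0,0],"turn":[-7.5,0,0],"grip":1},{"dp":[0,0,0],"turn":[-7.5,0,0],"grip":1},{"dp":[0,0,0],"turn":[-7.5,0,0],"grip":1}])

```text
clock: 12.55
position: [0.4305, -0.2709, 0.1796]
ee_rot: [0.667, 0.236, 0.667, -0.236]
contact_force: [0.1, 0.1, 0.3]
width: 0.0854
```

Call:
arm_command(targets=[{"dp":[0,0,0],"turn":[-7.5,0,0],"grip":1},{"dp":[0,0,0],"turn":[-7.5,0,0],"grip":1},{"dp":[0,0,0],"turn":[-7.5,0,0],"grip":1},{"dp":[0,0,0],"turn":[-7.5,0,0],"grip":1},{"dp":[0,0,0],"turn":[-7.5,0,0],"grip":1},{"dp":[0,0,0],"turn":[0,0,0],"grip":1},{"dp":[0,0,0],"turn":[0,0,0],"grip":1}])

```text
clock: 13.25
position: [0.4305, -0.2709, 0.1797]
ee_rot: [0.707, 0.012, 0.707, -0.012]
contact_force: [-0.2, 1.3, 0.1]
width: 0.0856
```

```bash
python3 - <<'E'
from m import *
goto([.4305,-.271,.029],np.pi/2-.03)
w=manip.calibration('wrist');s,R=st();print('cam rel tool',R.T@(-w['R'].T@w['t']-s['position']))
im=manip.get_image('wrist');cv2.imwrite('pics/w8.png',im[:,:,::-1])
E
```

```text
clock 13.2 turn [-0.18 -0.01 -0.  ] dp after turn(mm) [-4.3 -0.1  0. ] dp w/o turn [-4.3 -0.1  0. ]
 gp now [ 0.4304 -0.2709  0.0247] tool y [0.033 0.999 0.   ] tool z [ 0.999 -0.033 -0.   ] F [-0.2  1.3  0.1] w 0.0856 q [-0.7   0.41  1.95 -0.    0.78 -2.24]
cam rel tool [ 0.03101555  0.00055174 -0.08264017]
```

View pics/w8.png

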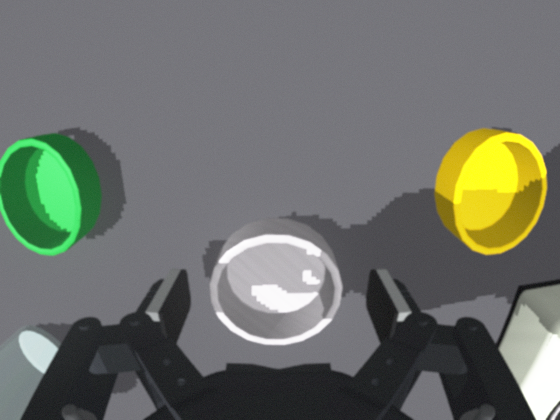

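Call:
arm_command(targets=[{"dp":[-0.004,0,0],"turn":[0,0,0],"grip":1},{"dp":[0,0,0],"turn":[0,0,0],"grip":0.3},{"dp":[0,0,0],"turn":[0,0,0],"grip":0.3},{"dp":[0,0,0],"turn":[0,0,0],"grip":0.3},{"dp":[0,0,0],"turn":[0,0,0],"grip":0.3},{"dp":[-0.02,0,0],"turn":[0,0,0],"grip":0.3},{"dp":[-0.04,0,0],"turn":[0,0,0],"grip":0.3},{"dp":[-0.045,0,0],"turn":[0,0,0],"grip":0.3}], grip_force=40)

```text
clock: 14.1
position: [0.4299, -0.2704, 0.2886]
ee_rot: [0.706, 0.012, 0.708, -0.01]
contact_force: [1.0, -1.2, -1.5]
width: 0.0593
```

Call:
arm_command(targets=[{"dp":[-0.045,0,0],"turn":[0,0,0],"grip":0.3},{"dp":[0,0,0],"turn":[0,0,0],"grip":0.3},{"dp":[0,0,0],"turn":[0,0,0],"grip":0.3}])

```text
clock: 14.4
position: [0.4304, -0.2708, 0.3346]
ee_rot: [0.708, 0.01, 0.706, -0.011]
contact_force: [-1.0, 0.6, -0.8]
width: 0.0596
```

```bash
python3 - <<'E'
from m import *
goto([.561,-.013,.18],np.pi/2-.03)
im=manip.get_image('wrist');cv2.imwrite('pics/w9.png',im[:,:,::-1])
E
```

```text
clock 14.4 turn [-0.03  0.1   0.08] dp after turn(mm) [ -0.4 261.6 122.8] dp w/o turn [ -0.6 261.7 122.6]
 gp now [ 0.4307 -0.2711  0.1796] tool y [ 0.031  1.    -0.001] tool z [ 1.    -0.031  0.002] F [-1.   0.6 -0.8] w 0.0596 q [-0.7   0.23  1.76 -0.    1.15 -2.24]
```

View pics/w9.png

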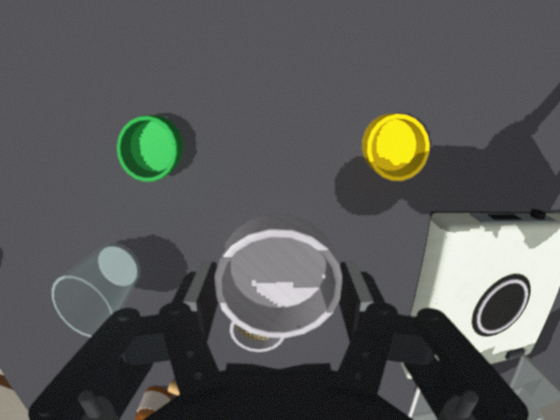

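Call:
arm_command(targets=[{"dp":[0,0.0436,0.0204],"turn":[0,0,0],"grip":0.3},{"dp":[0,0.0436,0.0204],"turn":[0,0,0],"grip":0.3},{"dp":[0,0.0436,0.0204],"turn":[0,0,0],"grip":0.3},{"dp":[0,0.0436,0.0204],"turn":[0,0,0],"grip":0.3},{"dp":[0,0.0436,0.0204],"turn":[0,0,0],"grip":0.3},{"dp":[0,0.0436,0.0204],"turn":[0,0,0],"grip":0.3},{"dp":[0,0,0],"turn":[0,0,0],"grip":0.3},{"dp":[0,0,0],"turn":[0,0,0],"grip":0.3}])

```text
clock: 15.25
position: [0.5604, -0.0119, 0.3312]
ee_rot: [0.705, 0.01, 0.709, -0.01]
contact_force: [-0.7, -0.4, -0.9]
width: 0.0599
```

```bash
python3 - <<'E'
from m import *
goto([.561,-.013,.18],np.pi/2-.03)
im=manip.get_image('wrist');cv2.imwrite('pics/w10.png',im[:,:,::-1])
im=manip.get_image('side');crop(im,180,60,380,280,3,'pics/s10.png')
w=manip.calibration('wrist');print(proj(w,[.561,-.013,.0515],True),proj(manip.calibration('side'),[.561,-.013,.0515]))
E
```

```text
clock 15.2 turn [ 0.14 -0.3   0.  ] dp after turn(mm) [-3.8 -1.   0.7] dp w/o turn [-3.8 -1.1  0.6]
 gp now [ 0.5595 -0.0119  0.1762] tool y [ 0.027  1.    -0.   ] tool z [ 1.    -0.027 -0.005] F [-0.7 -0.4 -0.9] w 0.0599 q [-0.15  0.31  1.65 -0.    1.19 -1.69]
(np.float64(278.4549322991775), np.float64(210.02799843789182)) (np.float64(267.96489916135573), np.float64(217.45125393906022))
```

View pics/w10.png

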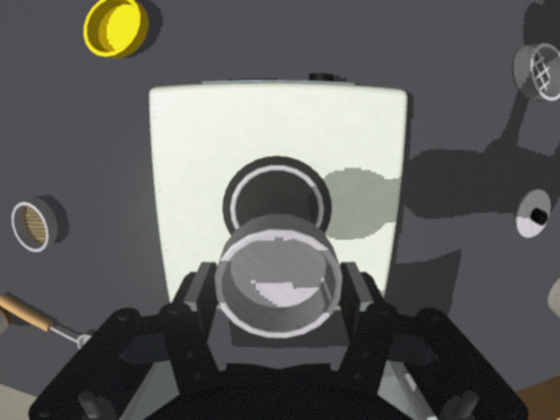

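View pics/s10.png

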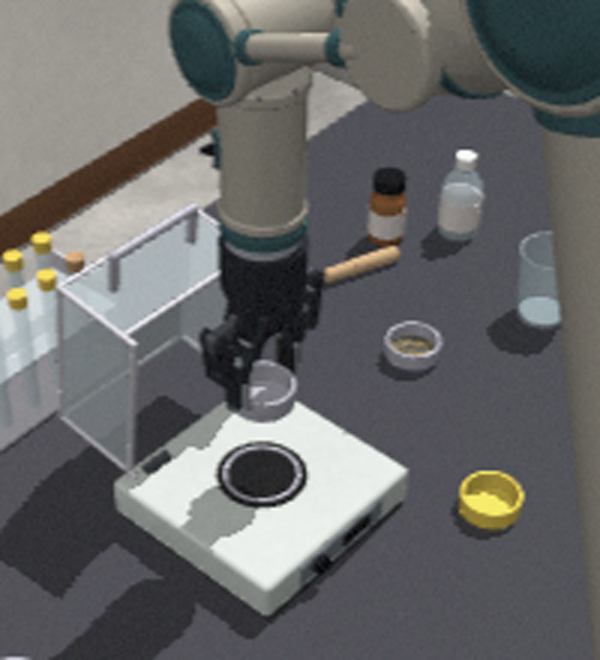

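```bash
python3 - <<'E'
from m import *
im=cv2.imread('pics/w10.png');c=manip.calibration('wrist')
x0,y0,x1,y1=205,145,350,213
m=(im[y0:y1,x0:x1].min(axis=2)<110).astype(np.uint8)*255
m[:, 125:]=m[:,125:]
cs,_=cv2.findContours(m,cv2.RETR_EXTERNAL,cv2.CHAIN_APPROX_NONE)
k=max(cs,key=cv2.contourArea)[:,0,:]+[x0,y0]
k=k[(k[:,1]<208)]
for rej in (0,1):
    pts=np.array([onz(c,*p,.0505,True)[:2] for p in k])
    A=np.c_[2*pts,np.ones(len(pts))];q=np.linalg.lstsq(A,(pts**2).sum(1),rcond=None)[0]
    r=np.sqrt(q[2]+q[:2]@q[:2]);e=np.hypot(*(pts-q[:2]).T)-r;print(q[:2],r,e.std(),len(k)); k=k[abs(e)<.0015]
E
```

```text
[ 0.56271536 -0.0142441 ] 0.034024790817799806 0.00029863572800281943 111
[ 0.56271536 -0.0142441 ] 0.034024790817799806 0.00029863572800281943 111
```

Call:
arm_command(targets=[{"dp":[0.03,-0.002,0.002],"turn":[0,0,0],"grip":0.3},{"dp":[0.03,0,0],"turn":[0,0,0],"grip":0.3},{"dp":[0.025,0,0],"turn":[0,0,0],"grip":0.3},{"dp":[0,0,0],"turn":[0,0,0],"grip":0.3},{"dp":[0,0,0],"turn":[0,0,0],"grip":0.3},{"dp":[0,0,0],"turn":[0,0,0],"grip":0.3}])

```text
clock: 15.95
position: [0.5633, -0.0161, 0.2501]
ee_rot: [0.708, 0.011, 0.706, -0.011]
contact_force: [-0.6, 0.3, -0.2]
width: 0.0598
```

```bash
python3 - <<'E'
from m import *
goto([.562,-.0138,.079],np.pi/2-.03)
im=manip.get_image('wrist');cv2.imwrite('pics/w11.png',im[:,:,::-1])
E
```

```text
clock 15.9 turn [-0.09  0.15  0.03] dp after turn(mm) [16.1  2.2 -1.3] dp w/o turn [16.1  2.2 -1.4]
 gp now [ 0.5637 -0.0161  0.0951] tool y [ 0.032  1.    -0.   ] tool z [ 0.999 -0.032  0.003] F [-0.6  0.3 -0.2] w 0.0598 q [-0.15  0.39  1.76 -0.    1.   -1.69]
```

View pics/w11.png

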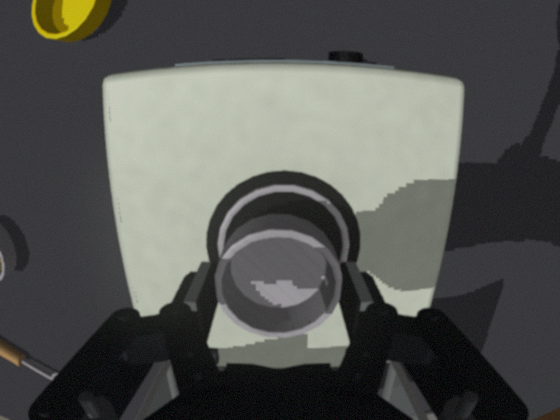

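```bash
python3 - <<'E'
from m import *
im=cv2.imread('pics/w11.png');c=manip.calibration('wrist')
x0,y0,x1,y1=190,160,375,262
m=(im[y0:y1,x0:x1].min(axis=2)<95).astype(np.uint8)*255
cs,_=cv2.findContours(m,cv2.RETR_EXTERNAL,cv2.CHAIN_APPROX_NONE)
for k in sorted(cs,key=cv2.contourArea)[-3:]:
  k=k[:,0,:]+[x0,y0]; k=k[(k[:,1]<235)&(k[:,1]>y0+1)&(k[:,0]<350)]
  for _ in range(4):
    pts=np.array([onz(c,*p,.0503,True)[:2] for p in k])
    A=np.c_[2*pts,np.ones(len(pts))];q=np.linalg.lstsq(A,(pts**2).sum(1),rcond=None)[0]
    r=np.sqrt(q[2]+q[:2]@q[:2]);e=np.hypot(*(pts-q[:2]).T)-r; k=k[abs(e)<max(.001,1.5*e.std())]
  print(q[:2],r,e.std(),len(k))
s,R=st();print(s['position'])
E
```

```text
Traceback (most recent call last):
numpy.exceptions.AxisError: axis 1 is out of bounds for array of dimension 1
```

```bash
python3 - <<'E'
from m import *
c=manip.calibration('wrist')
for pl,pr,pt,z in (((207,238),(360,238),(283.5,171),.050),((217,240),(352,240),(284.5,184.5),.053)):
    a,b,t=[onz(c,*p,z,True) for p in (pl,pr,pt)];print(a,b,t,'r',(b[1]-a[1])/2,'cx',t[0]+(b[1]-a[1])/2)
print(st()[0]['position'])
E
```

```text
[ 0.55453839 -0.05624717  0.05      ] [0.55743378 0.03229708 0.05      ] [ 0.51697748 -0.01111266  0.05      ] r 0.044272126912083064 cx 0.5612496107863761
[ 0.55457519 -0.04978047  0.053     ] [0.55710249 0.02683568 0.053     ] [ 0.52362755 -0.01081519  0.053     ] r 0.03830807521676294 cx 0.5619356277714024
[ 0.56330828 -0.01584445  0.25034568]
```

Call:
arm_command(targets=[{"dp":[0.004,0.003,-0.0013],"turn":[0,0,0],"grip":0.3},{"dp":[0.004,0,0],"turn":[0,0,0],"grip":0.3},{"dp":[0.003,0,0],"turn":[0,0,0],"grip":0.3},{"dp":[0,0,0],"turn":[0,0,0],"grip":0.3},{"dp":[0,0,0],"turn":[0,0,0],"grip":0.3}])

```text
clock: 16.5
position: [0.5615, -0.0121, 0.2376]
ee_rot: [0.707, 0.011, 0.707, -0.011]
contact_force: [-0.8, 0.9, -0.4]
width: 0.0596
```

Call:
arm_command(targets=[{"dp":[0.002,0,0],"turn":[0,0,0],"grip":0.3},{"dp":[0.002,0,0],"turn":[0,0,0],"grip":0.3},{"dp":[0,0,0],"turn":[0,0,0],"grip":0.3},{"dp":[0,0,0],"turn":[0,0,0],"grip":0.3}])

```text
clock: 16.9
position: [0.5616, -0.0122, 0.2348]
ee_rot: [0.707, 0.011, 0.707, -0.011]
contact_force: [-1.9, 0.8, 5.2]
width: 0.0596
```

```bash
python3 - <<'E'
from m import *
im=manip.get_image('wrist');crop(im,150,140,420,380,2.9,'pics/w12.png')
im=manip.get_image('side');crop(im,230,170,310,240,8,'pics/s12.png')
print(st()[0]['position'],st()[0]['contact_force'])
E
```

```text
[ 0.56162417 -0.0121505   0.23481209] [-2.32075182  0.29995972  6.22205582]
```

View pics/w12.png

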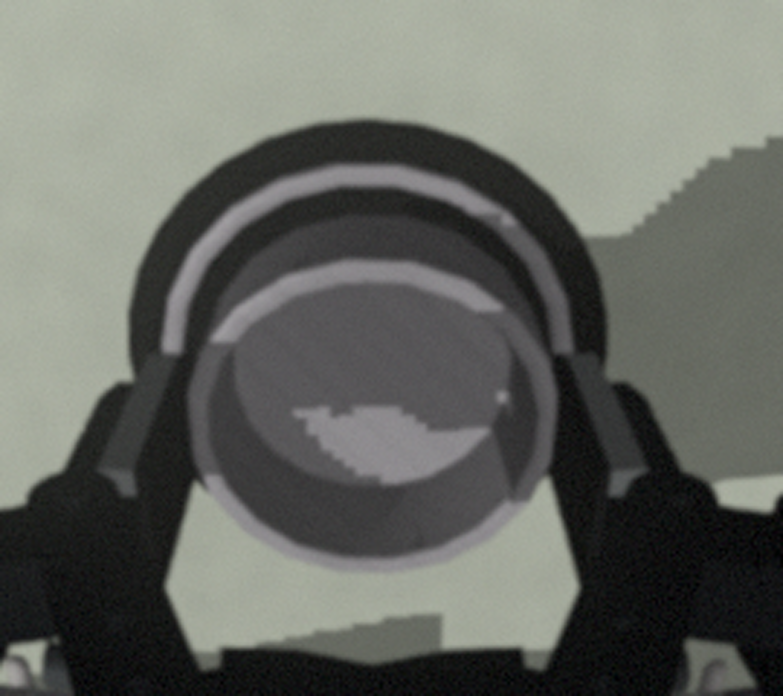

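View pics/s12.png

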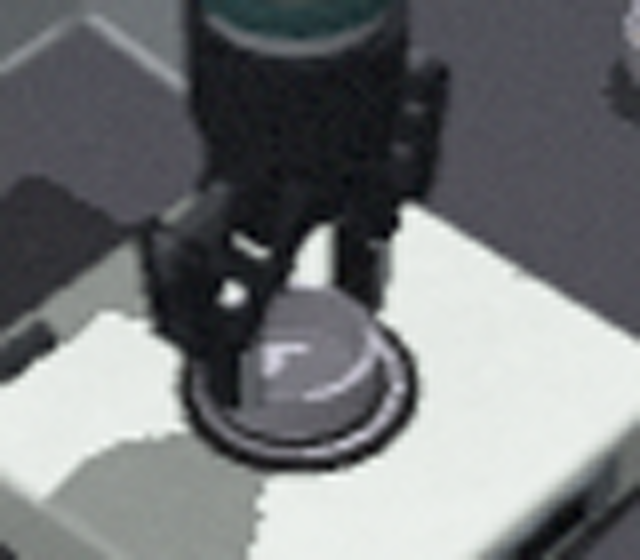

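Call:
arm_command(targets=[{"dp":[-0.002,-0.001,-0.0015],"turn":[0,0,0],"grip":0.3},{"dp":[0,0,0],"turn":[0,0,0],"grip":0.3},{"dp":[0.001,0,0],"turn":[0,0,0],"grip":0.3},{"dp":[0.001,0,0],"turn":[0,0,0],"grip":0.3},{"dp":[0,0,0],"turn":[0,0,0],"grip":0.3},{"dp":[0,0,0],"turn":[0,0,0],"grip":0.3}])

```text
clock: 17.6
position: [0.5599, -0.0132, 0.2348]
ee_rot: [0.707, 0.011, 0.707, -0.011]
contact_force: [-1.4, 0.2, 7.7]
width: 0.0595
```

```bash
python3 - <<'E'
from m import *
im=manip.get_image('wrist');crop(im,150,140,420,380,2.9,'pics/w13.png')
print(st()[0]['position'],st()[0]['contact_force'])
E
```

```text
[ 0.55993855 -0.01316542  0.23483323] [-2.27000588  0.09830294  7.86487905]
```

View pics/w13.png

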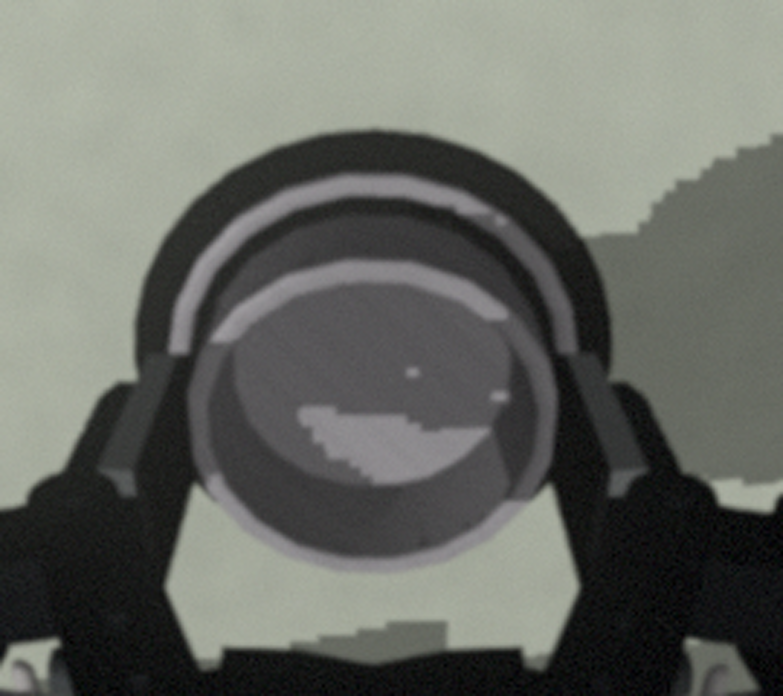

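Call:
arm_command(targets=[{"dp":[-0.001,0,0],"turn":[0,0,0],"grip":0.3},{"dp":[0,0,0],"turn":[0,0,0],"grip":1},{"dp":[0,0,0],"turn":[0,0,0],"grip":1},{"dp":[0,0,0],"turn":[0,0,0],"grip":1},{"dp":[-0.02,0,0],"turn":[0,0,0],"grip":1},{"dp":[-0.04,0,0],"turn":[0,0,0],"grip":1},{"dp":[-0.04,0,0],"turn":[0,0,0],"grip":1}])

```text
clock: 18.35
position: [0.5597, -0.0131, 0.3349]
ee_rot: [0.706, 0.011, 0.708, -0.011]
contact_force: [0.4, -0.9, -0.2]
width: 0.0855
```

```bash
python3 - <<'E'
from m import *
goto([.5832,-.2985,.12],-.03)
im=manip.get_image('wrist');cv2.imwrite('pics/w14.png',im[:,:,::-1])
im=manip.get_image('side');crop(im,230,170,310,240,8,'pics/s14.png')
E
```

```text
clock 18.4 turn [89.98 -0.13  0.1 ] dp after turn(mm) [ 59.9  32.  284.6] dp w/o turn [  59.7 -284.6   32.3]
 gp now [ 0.5593 -0.0131  0.1799] tool y [0.03 1.   0.  ] tool z [ 1.    -0.03  -0.003] F [ 0.4 -0.9 -0.2] w 0.0855 q [-0.15  0.3   1.65 -0.    1.19 -1.69]
```

View pics/w14.png

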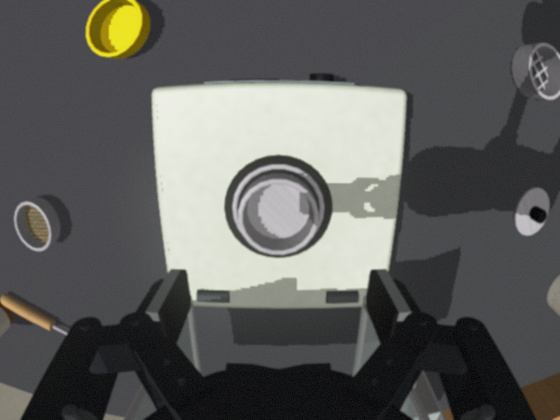

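View pics/s14.png

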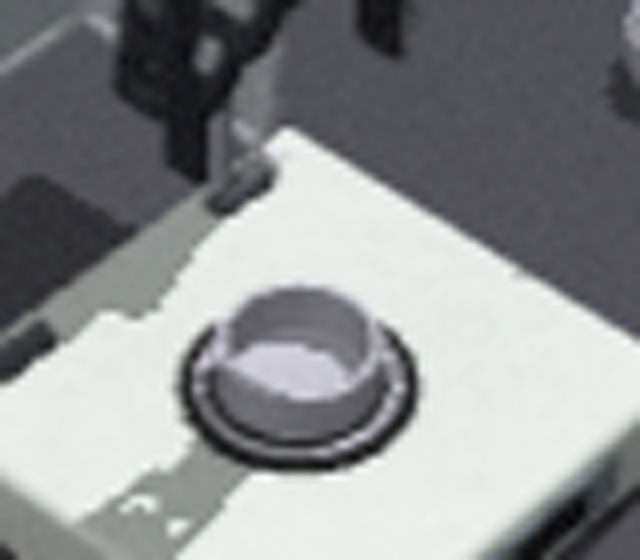

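Call:
arm_command(targets=[{"dp":[0,-0.0474,0.0054],"turn":[0,0,0],"grip":1},{"dp":[0,-0.0474,0.0054],"turn":[0,0,0],"grip":1},{"dp":[0,-0.0474,0.0054],"turn":[0,0,0],"grip":1},{"dp":[0,-0.0474,0.0054],"turn":[7.5,0,0],"grip":1},{"dp":[0,0,0],"turn":[7.5,0,0],"grip":1},{"dp":[0,0,0],"turn":[7.5,0,0],"grip":1},{"dp":[0,0,0],"turn":[7.5,0,0],"grip":1},{"dp":[0,0,0],"turn":[7.5,0,0],"grip":1}])

```text
clock: 19.25
position: [0.5756, -0.2036, 0.3335]
ee_rot: [0.665, 0.239, 0.666, -0.239]
contact_force: [-0.2, -0.1, -0.2]
width: 0.0851
```

Call:
arm_command(targets=[{"dp":[0,0,0],"turn":[7.5,0,0],"grip":1},{"dp":[0,0,0],"turn":[7.5,0,0],"grip":1},{"dp":[0,0,0],"turn":[7.5,0,0],"grip":1},{"dp":[0,0,0],"turn":[7.5,0,0],"grip":1},{"dp":[0,0,0],"turn":[7.5,0,0],"grip":1},{"dp":[0,0,0],"turn":[7.5,0,0],"grip":1},{"dp":[0,0,0],"turn":[7.5,0,0],"grip":1},{"dp":[0,0,0],"turn":[0,0,0],"grip":1}])

```text
clock: 20.05
position: [0.5757, -0.2032, 0.3337]
ee_rot: [-0.492, -0.507, -0.493, 0.508]
contact_force: [0.1, 0.4, -0.4]
width: 0.0854
```

```bash
python3 - <<'E'
from m import *
goto([.5832,-.2985,.12],-.03)
E
```

```text
clock 20.1 turn [-0.   -0.03  0.08] dp after turn(mm) [58.7 10.4 95. ] dp w/o turn [58.6 10.5 95.1]
 gp now [ 0.5754 -0.2031  0.1787] tool y [ 1.    -0.03  -0.001] tool z [-0.03  -1.    -0.001] F [ 0.1  0.4 -0.4] w 0.0854 q [-0.45  0.37  1.54 -0.    1.23 -0.42]
```

Call:
arm_command(targets=[{"dp":[0.01,0.005,0.0475],"turn":[0,0,0],"grip":1},{"dp":[0.01,0.0055,0.0475],"turn":[0,0,0],"grip":1},{"dp":[0.039,0,0],"turn":[0,0,0],"grip":1},{"dp":[0,0,0],"turn":[0,0,0],"grip":1},{"dp":[0,0,0],"turn":[0,0,0],"grip":1}])

```text
clock: 20.55
position: [0.583, -0.2982, 0.2747]
ee_rot: [-0.491, -0.507, -0.494, 0.507]
contact_force: [-0.4, 0.7, 0.1]
width: 0.0854
```

```bash
python3 - <<'E'
from m import *
goto([.5832,-.2985,.03],-.03)
w=manip.calibration('wrist')
print([np.round(proj(w,[.5832+dx,-.2985+dy,.026],True)) for dx,dy in ((0,0),(.031,0),(-.031,0),(0,.031),(0,-.031))])
im=manip.get_image('wrist');cv2.imwrite('pics/w15.png',im[:,:,::-1])
E
```

```text
clock 20.6 turn [ 0.06 -0.12  0.16] dp after turn(mm) [89.7  0.2  0.3] dp w/o turn [89.7  0.4  0.5]
 gp now [ 0.5826 -0.2978  0.1197] tool y [ 1.    -0.029 -0.003] tool z [-0.029 -1.    -0.002] F [-0.4  0.7  0.1] w 0.0854 q [-0.58  0.48  1.51  0.    1.15 -0.55]
[array([280., 222.]), array([323., 221.]), array([237., 223.]), array([279., 180.]), array([281., 261.])]
```

View pics/w15.png

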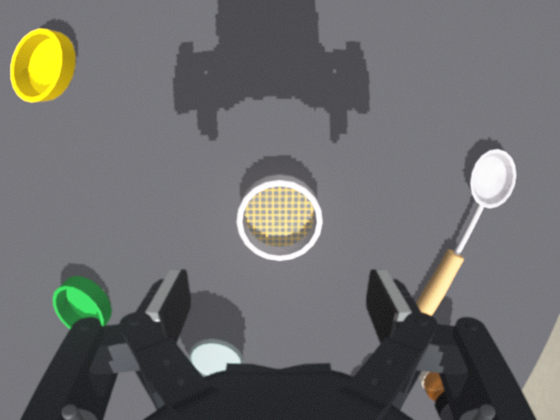

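Call:
arm_command(targets=[{"dp":[0.03,0,0],"turn":[0,0,0],"grip":1},{"dp":[0.03,0,0],"turn":[0,0,0],"grip":1},{"dp":[0.029,0,0],"turn":[0,0,0],"grip":1},{"dp":[0,0,0],"turn":[0,0,0],"grip":1},{"dp":[0,0,0],"turn":[0,0,0],"grip":0.3},{"dp":[0,0,0],"turn":[0,0,0],"grip":0.3},{"dp":[0,0,0],"turn":[0,0,0],"grip":0.3},{"dp":[0,0,0],"turn":[0,0,0],"grip":0.3}], grip_force=20)

```text
clock: 21.4
position: [0.5844, -0.2989, 0.1897]
ee_rot: [0.494, 0.508, 0.491, -0.507]
contact_force: [-0.3, 1.0, 6.9]
width: 0.0595
```

```bash
python3 - <<'E'
from m import *
goto([.5832,-.2985,.03],-.03)
im=manip.get_image('wrist');cv2.imwrite('pics/w16.png',im[:,:,::-1])
E
```

```text
clock 21.4 turn [-0.01  0.13 -0.26] dp after turn(mm) [ 4.7 -1.3 -0.3] dp w/o turn [ 4.7 -1.3 -0.3]
 gp now [ 0.5851 -0.2993  0.0347] tool y [ 1.    -0.03   0.005] tool z [-0.03  -1.     0.002] F [-0.3  1.   6.9] w 0.0595 q [-0.58  0.57  1.6   0.    0.97 -0.55]
```

View pics/w16.png

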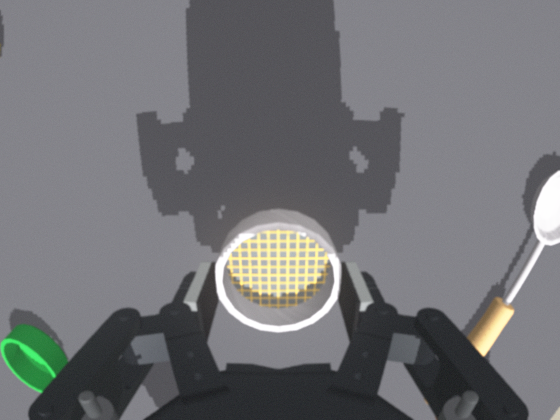

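Call:
arm_command(targets=[{"dp":[0,0,0],"turn":[0,0,0],"grip":1},{"dp":[0,0,0],"turn":[0,0,0],"grip":1},{"dp":[0,0,0],"turn":[-7.5,0,0],"grip":1},{"dp":[0,0,0],"turn":[-7.5,0,0],"grip":1},{"dp":[0,0,0],"turn":[-7.5,0,0],"grip":1},{"dp":[0,0,0],"turn":[-7.5,0,0],"grip":1},{"dp":[0,0,0],"turn":[-7.5,0,0],"grip":1},{"dp":[0,0,0],"turn":[-7.5,0,0],"grip":1}])

```text
clock: 22.25
position: [0.5833, -0.2986, 0.1867]
ee_rot: [0.65, 0.279, 0.65, -0.279]
contact_force: [-0.0, -0.3, -0.0]
width: 0.0855
```

Call:
arm_command(targets=[{"dp":[0,0,0],"turn":[-7.5,0,0],"grip":1},{"dp":[0,0,0],"turn":[-7.5,0,0],"grip":1},{"dp":[0,0,0],"turn":[-7.5,0,0],"grip":1},{"dp":[0,0,0],"turn":[-7.5,0,0],"grip":1},{"dp":[0,0,0],"turn":[-7.5,0,0],"grip":1},{"dp":[0,0,0],"turn":[-7.5,0,0],"grip":1},{"dp":[0,0,0],"turn":[0,0,0],"grip":1},{"dp":[0,0,0],"turn":[0,0,0],"grip":1}])

```text
clock: 23.05
position: [0.5834, -0.2986, 0.1867]
ee_rot: [0.707, 0.012, 0.707, -0.012]
contact_force: [-0.0, 0.7, 0.9]
width: 0.0855
```

```bash
python3 - <<'E'
from m import *
goto([.5832,-.2985,.03],np.pi/2-.03)
E
```

```text
clock 23.1 turn [-0.18 -0.01 -0.  ] dp after turn(mm) [ 1.7  0.1 -0.2] dp w/o turn [ 1.7  0.1 -0.2]
 gp now [ 0.5833 -0.2986  0.0317] tool y [0.033 0.999 0.   ] tool z [ 0.999 -0.033 -0.   ] F [-0.   0.7  0.9] w 0.0855 q [-0.58  0.57  1.61 -0.    0.97 -2.12]
```

Call:
arm_command(targets=[{"dp":[0,0,0],"turn":[0,0,0],"grip":0.3},{"dp":[0,0,0],"turn":[0,0,0],"grip":0.3},{"dp":[0,0,0],"turn":[0,0,0],"grip":0.3},{"dp":[0,0,0],"turn":[0,0,0],"grip":0.3},{"dp":[0,0,0],"turn":[0,0,0],"grip":0.3}])

```text
clock: 23.55
position: [0.5834, -0.2986, 0.1872]
ee_rot: [0.707, 0.011, 0.707, -0.011]
contact_force: [-0.6, 0.8, 4.5]
width: 0.0613
```

```bash
python3 - <<'E'
from m import *
goto([.5832,-.2985,.03],np.pi/2-.03)
im=manip.get_image('wrist');cv2.imwrite('pics/w17.png',im[:,:,::-1])
E
```

```text
clock 23.6 turn [-0.04  0.01  0.02] dp after turn(mm) [ 2.2  0.1 -0.2] dp w/o turn [ 2.2  0.1 -0.2]
 gp now [ 0.5834 -0.2987  0.0322] tool y [ 0.031  1.    -0.   ] tool z [ 1.    -0.031  0.   ] F [-0.6  0.8  4.5] w 0.0613 q [-0.58  0.57  1.61 -0.    0.97 -2.12]
```

View pics/w17.png

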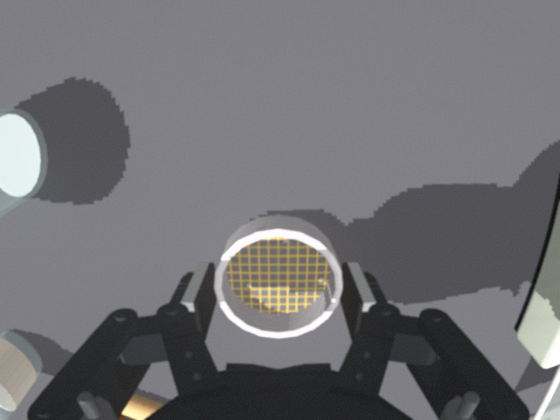

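Call:
arm_command(targets=[{"dp":[0,0,0],"turn":[0,0,0],"grip":0.3},{"dp":[-0.015,0,0],"turn":[0,0,0],"grip":0.3},{"dp":[-0.04,0,0],"turn":[0,0,0],"grip":0.3},{"dp":[-0.045,0,0],"turn":[0,0,0],"grip":0.3},{"dp":[-0.045,0,0],"turn":[0,0,0],"grip":0.3},{"dp":[0,0.048,-0.005],"turn":[0,0,0],"grip":0.3},{"dp":[0,0.048,-0.005],"turn":[0,0,0],"grip":0.3},{"dp":[0,0.048,-0.005],"turn":[0,0,0],"grip":0.3}], grip_force=40)

```text
clock: 24.4
position: [0.5724, -0.1529, 0.3315]
ee_rot: [0.707, 0.011, 0.707, -0.011]
contact_force: [1.4, 0.1, -1.1]
width: 0.0605
```

Call:
arm_command(targets=[{"dp":[0,0.048,-0.005],"turn":[0,0,0],"grip":0.3},{"dp":[0,0.048,-0.005],"turn":[0,0,0],"grip":0.3},{"dp":[0,0.043,-0.005],"turn":[0,0,0],"grip":0.3},{"dp":[0,0,0],"turn":[0,0,0],"grip":0.3},{"dp":[0,0,0],"turn":[0,0,0],"grip":0.3}])

```text
clock: 24.9
position: [0.5619, -0.0138, 0.3314]
ee_rot: [0.707, 0.01, 0.707, -0.01]
contact_force: [0.9, -1.2, -0.9]
width: 0.0606
```

```bash
python3 - <<'E'
from m import *
goto([.5598,-.0132,.18],np.pi/2-.03)
im=manip.get_image('wrist');cv2.imwrite('pics/w18.png',im[:,:,::-1])
E
```

```text
clock 24.9 turn [ 0.13 -0.01  0.03] dp after turn(mm) [-3.6  0.5 -2.1] dp w/o turn [-3.6  0.5 -2.1]
 gp now [ 0.5619 -0.0139  0.1764] tool y [ 0.028  1.    -0.001] tool z [ 1.    -0.028 -0.   ] F [ 0.9 -1.2 -0.9] w 0.0606 q [-0.15  0.31  1.65 -0.    1.18 -1.69]
```

View pics/w18.png

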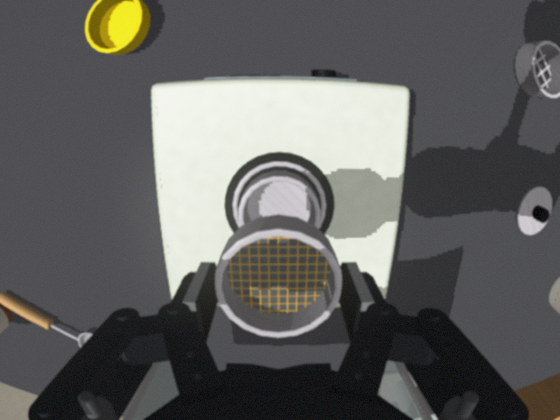

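Call:
arm_command(targets=[{"dp":[0.03,0.0005,-0.002],"turn":[0,0,0],"grip":0.3},{"dp":[0.025,0,0],"turn":[0,0,0],"grip":0.3},{"dp":[0.008,0,0],"turn":[0,0,0],"grip":0.3},{"dp":[0,0,0],"turn":[0,0,0],"grip":0.3},{"dp":[0,0,0],"turn":[0,0,0],"grip":0.3},{"dp":[0,0,0],"turn":[0,0,0],"grip":0.3}])

```text
clock: 25.55
position: [0.5608, -0.0148, 0.27]
ee_rot: [0.708, 0.011, 0.706, -0.011]
contact_force: [0.5, -0.3, -0.0]
width: 0.0604
```

```bash
python3 - <<'E'
from m import *
goto([.5598,-.0132,.1],np.pi/2-.03)
im=manip.get_image('wrist');crop(im,150,140,420,380,2.9,'pics/w19.png')
E
```

```text
clock 25.6 turn [-0.06  0.16  0.03] dp after turn(mm) [15.   1.6 -1. ] dp w/o turn [15.   1.6 -1.1]
 gp now [ 0.5612 -0.0149  0.115 ] tool y [ 0.031  1.    -0.   ] tool z [ 1.    -0.031  0.003] F [ 0.5 -0.3 -0. ] w 0.0604 q [-0.15  0.36  1.74 -0.    1.04 -1.69]
```

View pics/w19.png

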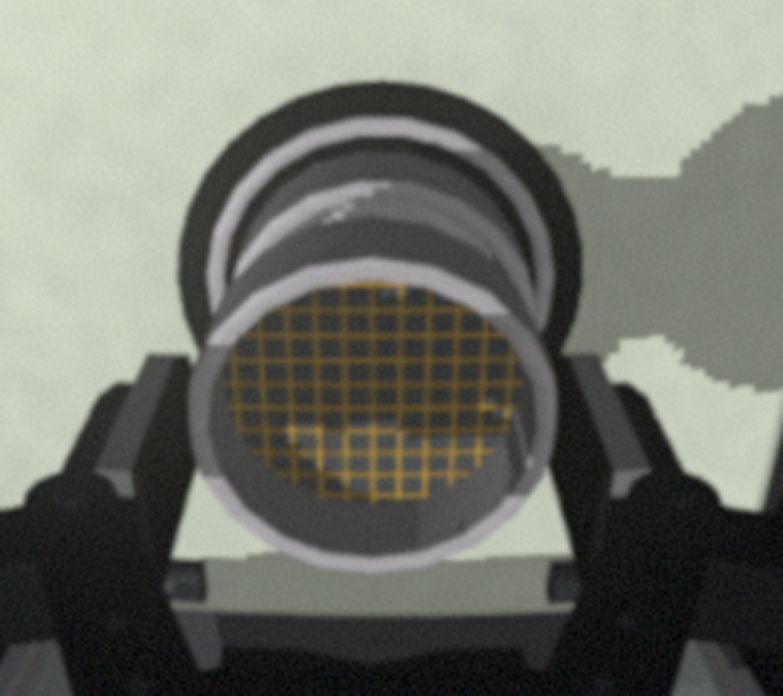

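Call:
arm_command(targets=[{"dp":[0.005,0.0016,-0.001],"turn":[0,0,0],"grip":0.3},{"dp":[0,0,0],"turn":[0,0,0],"grip":0.3},{"dp":[0,0,0],"turn":[0,0,0],"grip":0.3},{"dp":[0,0,0],"turn":[0,0,0],"grip":0.3}])

```text
clock: 26.0
position: [0.5591, -0.0125, 0.2638]
ee_rot: [0.707, 0.011, 0.707, -0.011]
contact_force: [0.4, 0.1, -0.7]
width: 0.0601
```

```bash
python3 - <<'E'
from m import *
goto([.5598,-.0132,.1],np.pi/2-.03)
E
```

```text
clock 26.0 turn [-0.01  0.01  0.01] dp after turn(mm) [ 8.8 -0.7  0.7] dp w/o turn [ 8.8 -0.7  0.7]
 gp now [ 0.5591 -0.0125  0.1088] tool y [ 0.03  1.   -0.  ] tool z [ 1.   -0.03  0.  ] F [ 0.4  0.1 -0.7] w 0.0601 q [-0.15  0.37  1.75 -0.    1.03 -1.69]
```

Call:
arm_command(targets=[{"dp":[0.003,-0.0007,0.0007],"turn":[0,0,0],"grip":0.3},{"dp":[0.002,0,0],"turn":[0,0,0],"grip":0.3},{"dp":[0,0,0],"turn":[0,0,0],"grip":0.3},{"dp":[0.002,0,0],"turn":[0,0,0],"grip":0.3},{"dp":[0,0,0],"turn":[0,0,0],"grip":0.3},{"dp":[0,0,0],"turn":[0,0,0],"grip":0.3}])

```text
clock: 26.6
position: [0.5598, -0.0133, 0.2567]
ee_rot: [0.707, 0.011, 0.707, -0.011]
contact_force: [-0.3, 0.1, -1.0]
width: 0.0602
```

```bash
python3 - <<'E'
from m import *
goto([.5598,-.0132,.1],np.pi/2-.03)
E
```

```text
clock 26.6 turn [-0.02 -0.    0.01] dp after turn(mm) [1.7 0.1 0. ] dp w/o turn [1.7 0.1 0. ]
 gp now [ 0.5598 -0.0133  0.1017] tool y [ 0.03  1.   -0.  ] tool z [ 1.   -0.03 -0.  ] F [-0.3  0.1 -1. ] w 0.0602 q [-0.15  0.38  1.76 -0.    1.01 -1.69]
```

Call:
arm_command(targets=[{"dp":[0.001,0,0],"turn":[0,0,0],"grip":0.3},{"dp":[0.001,0,0],"turn":[0,0,0],"grip":0.3},{"dp":[0,0,0],"turn":[0,0,0],"grip":0.3},{"dp":[0,0,0],"turn":[0,0,0],"grip":0.3}])

```text
clock: 27.0
position: [0.5598, -0.0133, 0.2555]
ee_rot: [0.707, 0.011, 0.707, -0.011]
contact_force: [-0.9, -0.1, 5.9]
width: 0.0601
```

Call:
arm_command(targets=[{"dp":[0.001,0,0],"turn":[0,0,0],"grip":0.3},{"dp":[0,0,0],"turn":[0,0,0],"grip":0.3},{"dp":[0,0,0],"turn":[0,0,0],"grip":0.3}])

```text
clock: 27.3
position: [0.5597, -0.0133, 0.2555]
ee_rot: [0.707, 0.011, 0.707, -0.011]
contact_force: [-3.3, 0.9, 11.0]
width: 0.0604
```

Call:
arm_command(targets=[{"dp":[-0.002,0,0],"turn":[0,0,0],"grip":0.3},{"dp":[0,0,0],"turn":[0,0,0],"grip":1},{"dp":[0,0,0],"turn":[0,0,0],"grip":1},{"dp":[0,0,0],"turn":[0,0,0],"grip":1},{"dp":[-0.02,0,0],"turn":[0,0,0],"grip":1},{"dp":[-0.04,0,0],"turn":[0,0,0],"grip":1},{"dp":[-0.04,0,0],"turn":[0,0,0],"grip":1}])

```text
clock: 28.0
position: [0.5595, -0.0133, 0.3558]
ee_rot: [0.706, 0.011, 0.708, -0.011]
contact_force: [1.0, -0.3, 0.3]
width: 0.0854
```

```bash
python3 - <<'E'
from m import *
goto([.4233,.2706,.15],np.pi/2-.03)
im=manip.get_image('wrist');crop(im,150,90,420,300,2.9,'pics/w20.png')
im=manip.get_image('side');crop(im,230,170,310,240,8,'pics/s20.png')
E
```

```text
clock 28.0 turn [-0.02 -0.16 -0.02] dp after turn(mm) [  50.8  279.7 -144.7] dp w/o turn [  51.3  279.6 -144.7]
 gp now [ 0.5591 -0.0132  0.2008] tool y [0.03 1.   0.  ] tool z [ 1.    -0.03  -0.003] F [ 1.  -0.3  0.3] w 0.0854 q [-0.15  0.29  1.62 -0.    1.24 -1.69]
```

View pics/w20.png

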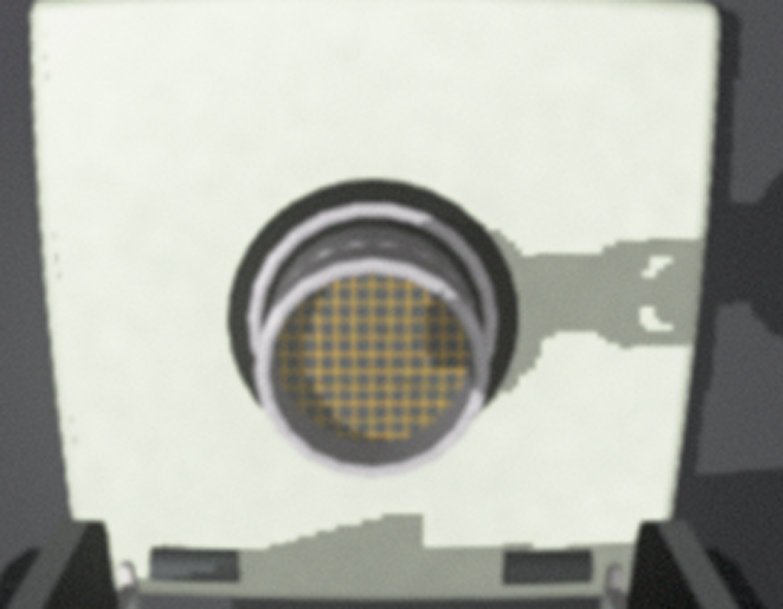

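View pics/s20.png

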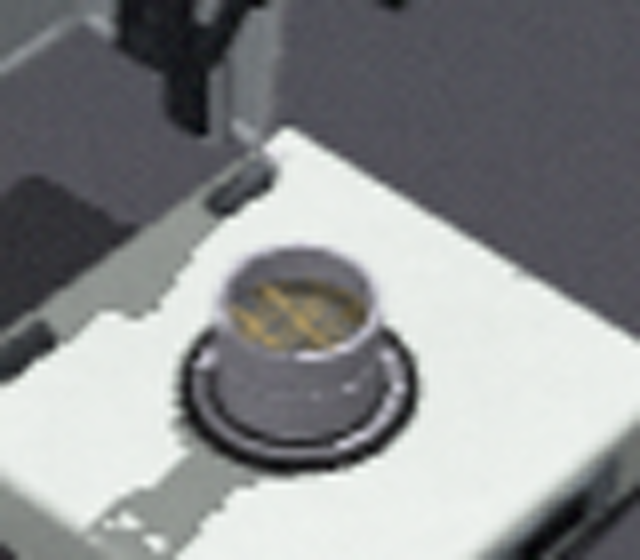

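Call:
arm_command(targets=[{"dp":[0,0.04,-0.0207],"turn":[0,0,0],"grip":1},{"dp":[0,0.04,-0.0207],"turn":[0,0,0],"grip":1},{"dp":[0,0.04,-0.0207],"turn":[0,0,0],"grip":1},{"dp":[0,0.04,-0.0207],"turn":[0,0,0],"grip":1},{"dp":[0,0.04,-0.0207],"turn":[0,0,0],"grip":1},{"dp":[0,0.04,-0.0207],"turn":[0,0,0],"grip":1},{"dp":[0,0.04,-0.0207],"turn":[7.5,0,0],"grip":1},{"dp":[0,0,0],"turn":[7.5,0,0],"grip":1}])

```text
clock: 28.9
position: [0.4208, 0.2745, 0.3548]
ee_rot: [0.699, 0.103, 0.701, -0.102]
contact_force: [0.9, -0.5, -0.1]
width: 0.0856
```

Call:
arm_command(targets=[{"dp":[0,0,0],"turn":[7.5,0,0],"grip":1},{"dp":[0,0,0],"turn":[7.5,0,0],"grip":1},{"dp":[0,0,0],"turn":[7.5,0,0],"grip":1},{"dp":[0,0,0],"turn":[7.5,0,0],"grip":1},{"dp":[0,0,0],"turn":[7.5,0,0],"grip":1},{"dp":[0,0,0],"turn":[7.5,0,0],"grip":1},{"dp":[0,0,0],"turn":[7.5,0,0],"grip":1},{"dp":[0.03,0,0],"turn":[7.5,0,0],"grip":1}])

```text
clock: 29.7
position: [0.425, 0.2713, 0.3278]
ee_rot: [0.555, 0.443, 0.552, -0.438]
contact_force: [1.2, 0.4, -0.2]
width: 0.0854
```

Call:
arm_command(targets=[{"dp":[0.035,0,0],"turn":[7.5,0,0],"grip":1},{"dp":[0,0,0],"turn":[7.5,0,0],"grip":1},{"dp":[0,0,0],"turn":[0,0,0],"grip":1},{"dp":[0,0,0],"turn":[0,0,0],"grip":1}])

```text
clock: 30.1
position: [0.4238, 0.2707, 0.2905]
ee_rot: [-0.493, -0.507, -0.493, 0.507]
contact_force: [-0.6, -0.8, 0.3]
width: 0.0854
```

```bash
python3 - <<'E'
from m import *
goto([.4233,.2706,.04],-.03)
w=manip.calibration('wrist')
print([np.round(proj(w,[.4233+dx,.2706+dy,.036],True)) for dx,dy in ((0,0),(.031,0),(-.031,0),(0,.031),(0,-.031))])
im=manip.get_image('wrist');cv2.imwrite('pics/w21.png',im[:,:,::-1])
E
```

```text
clock 30.1 turn [ 0.19  0.   -0.  ] dp after turn(mm) [95.5 -0.5  0.1] dp w/o turn [95.5 -0.5  0.1]
 gp now [0.4238 0.2707 0.1355] tool y [ 1.    -0.027  0.   ] tool z [-0.027 -1.     0.   ] F [-0.6 -0.8  0.3] w 0.0854 q [ 0.43  0.26  1.83 -0.    1.05  0.46]
[array([278., 219.]), array([320., 218.]), array([236., 220.]), array([277., 177.]), array([279., 256.])]
```

View pics/w21.png

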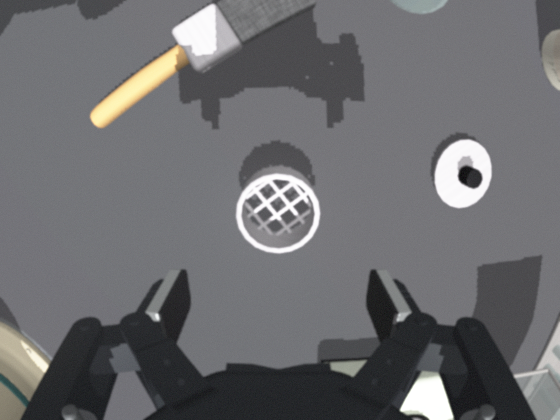

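Call:
arm_command(targets=[{"dp":[0.03,0,-0.0025],"turn":[0,0,0],"grip":1},{"dp":[0.03,0,0],"turn":[0,0,0],"grip":1},{"dp":[0.033,0,0],"turn":[0,0,0],"grip":1},{"dp":[0,0,0],"turn":[0,0,0],"grip":1},{"dp":[0,0,0],"turn":[0,0,0],"grip":0.3},{"dp":[0,0,0],"turn":[0,0,0],"grip":0.3},{"dp":[0,0,0],"turn":[0,0,0],"grip":0.3},{"dp":[0,0,0],"turn":[0,0,0],"grip":0.3}], grip_force=20)

```text
clock: 30.95
position: [0.4244, 0.2736, 0.1996]
ee_rot: [0.493, 0.509, 0.492, -0.506]
contact_force: [-0.8, 0.2, 7.6]
width: 0.0596
```

```bash
python3 - <<'E'
from m import *
goto([.4233,.2706,.04],-.03)
im=manip.get_image('wrist');cv2.imwrite('pics/w22.png',im[:,:,::-1])
E
```

```text
clock 30.9 turn [ 0.05 -0.1  -0.21] dp after turn(mm) [ 4.6 -1.   3. ] dp w/o turn [ 4.6 -1.   3. ]
 gp now [0.425  0.2738 0.0446] tool y [ 1.    -0.029  0.004] tool z [-0.029 -1.    -0.002] F [-0.8  0.2  7.6] w 0.0596 q [ 0.43  0.38  1.94 -0.    0.82  0.46]
```

View pics/w22.png

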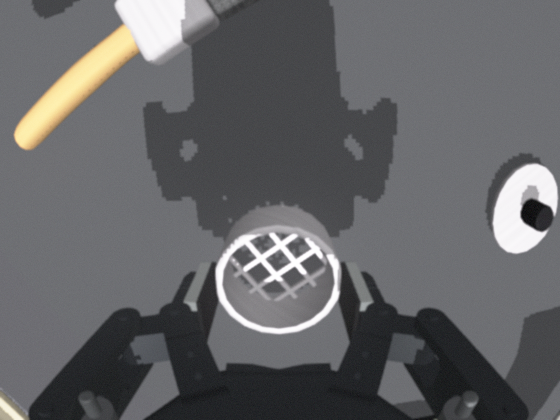

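Call:
arm_command(targets=[{"dp":[0,0,0],"turn":[0,0,0],"grip":1},{"dp":[0,0,0],"turn":[0,0,0],"grip":1},{"dp":[0,0,0],"turn":[-7.5,0,0],"grip":1},{"dp":[0,0,0],"turn":[-7.5,0,0],"grip":1},{"dp":[0,0,0],"turn":[-7.5,0,0],"grip":1},{"dp":[0,0,0],"turn":[-7.5,0,0],"grip":1},{"dp":[0,0,0],"turn":[-7.5,0,0],"grip":1},{"dp":[0,0,0],"turn":[-7.5,0,0],"grip":1}])

```text
clock: 31.8
position: [0.4236, 0.2731, 0.1977]
ee_rot: [0.65, 0.278, 0.65, -0.278]
contact_force: [1.0, 1.0, 0.2]
width: 0.0854
```

Call:
arm_command(targets=[{"dp":[0,0,0],"turn":[-7.5,0,0],"grip":1},{"dp":[0,0,0],"turn":[-7.5,0,0],"grip":1},{"dp":[0,0,0],"turn":[-7.5,0,0],"grip":1},{"dp":[0,0,0],"turn":[-7.5,0,0],"grip":1},{"dp":[0,0,0],"turn":[-7.5,0,0],"grip":1},{"dp":[0,0,0],"turn":[-7.5,0,0],"grip":1},{"dp":[0,0,0],"turn":[0,0,0],"grip":1},{"dp":[0,0,0],"turn":[0,0,0],"grip":1}])

```text
clock: 32.6
position: [0.4237, 0.2731, 0.1977]
ee_rot: [0.707, 0.011, 0.707, -0.011]
contact_force: [-0.3, 0.5, 0.4]
width: 0.0853
```

Call:
arm_command(targets=[{"dp":[0,0,0],"turn":[0,0,0],"grip":0.3},{"dp":[0,0,0],"turn":[0,0,0],"grip":0.3},{"dp":[0,0,0],"turn":[0,0,0],"grip":0.3},{"dp":[0,0,0],"turn":[0,0,0],"grip":0.3},{"dp":[0,0,0],"turn":[0,0,0],"grip":0.3}])

```text
clock: 33.1
position: [0.4236, 0.2731, 0.1983]
ee_rot: [0.707, 0.011, 0.707, -0.011]
contact_force: [-1.0, -0.4, 5.5]
width: 0.0609
```

```bash
python3 - <<'E'
from m import *
goto([.5598,-.0132,.1],np.pi/2-.03)
im=manip.get_image('wrist');cv2.imwrite('pics/w23.png',im[:,:,::-1])
E
```

```text
clock 33.1 turn [-0.    0.01  0.01] dp after turn(mm) [ -56.7 -282.1  144.7] dp w/o turn [ -56.7 -282.1  144.7]
 gp now [0.4237 0.2731 0.0433] tool y [ 0.03  1.   -0.  ] tool z [ 1.   -0.03  0.  ] F [-1.  -0.4  5.5] w 0.0609 q [ 0.43  0.38  1.94 -0.    0.82 -1.11]
```

View pics/w23.png

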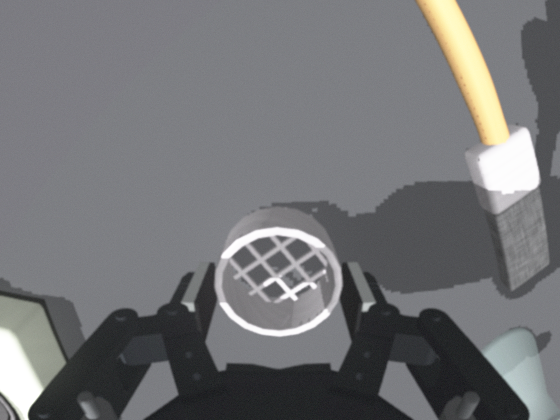

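Call:
arm_command(targets=[{"dp":[0,0,0],"turn":[0,0,0],"grip":0.3},{"dp":[-0.02,0,0],"turn":[0,0,0],"grip":0.3},{"dp":[-0.045,0,0],"turn":[0,0,0],"grip":0.3},{"dp":[-0.045,0,0],"turn":[0,0,0],"grip":0.3},{"dp":[-0.045,0,0],"turn":[0,0,0],"grip":0.3},{"dp":[0,-0.04,0.0207],"turn":[0,0,0],"grip":0.3},{"dp":[0,-0.04,0.0207],"turn":[0,0,0],"grip":0.3},{"dp":[0,-0.04,0.0207],"turn":[0,0,0],"grip":0.3}], grip_force=40)

```text
clock: 33.95
position: [0.4823, 0.1504, 0.3531]
ee_rot: [0.707, 0.01, 0.707, -0.01]
contact_force: [0.4, 0.7, -1.2]
width: 0.0594
```

Call:
arm_command(targets=[{"dp":[0,-0.04,0.0207],"turn":[0,0,0],"grip":0.3},{"dp":[0,-0.04,0.0207],"turn":[0,0,0],"grip":0.3},{"dp":[0,-0.04,0.0207],"turn":[0,0,0],"grip":0.3},{"dp":[0,-0.042,0.0205],"turn":[0,0,0],"grip":0.3},{"dp":[0,0,0],"turn":[0,0,0],"grip":0.3},{"dp":[0,0,0],"turn":[0,0,0],"grip":0.3},{"dp":[0,0,0],"turn":[0,0,0],"grip":0.3}])

```text
clock: 34.65
position: [0.5594, -0.0123, 0.3522]
ee_rot: [0.706, 0.011, 0.708, -0.01]
contact_force: [0.4, -0.1, -1.4]
width: 0.0597
```

```bash
python3 - <<'E'
from m import *
goto([.5597,-.0133,.141],np.pi/2-.03)
im=manip.get_image('wrist');crop(im,150,140,420,380,2.9,'pics/w24.png')
E
```

```text
clock 34.6 turn [ 0.03 -0.09 -0.04] dp after turn(mm) [56.2 -1.   0.3] dp w/o turn [56.2 -1.   0.4]
 gp now [ 0.5592 -0.0122  0.1972] tool y [0.029 1.    0.001] tool z [ 1.    -0.029 -0.002] F [ 0.4 -0.1 -1.4] w 0.0597 q [-0.15  0.29  1.62  0.    1.23 -1.69]
```

View pics/w24.png

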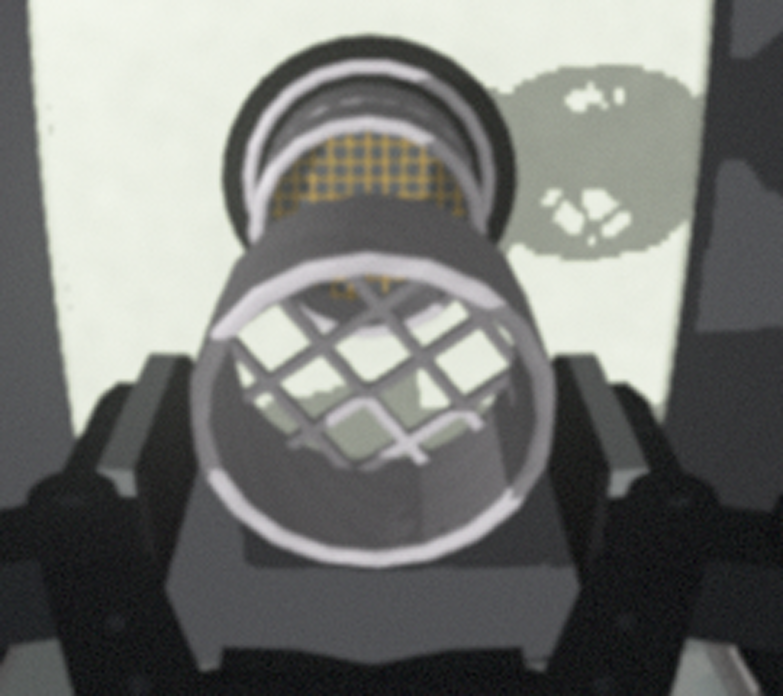

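Call:
arm_command(targets=[{"dp":[0.025,-0.001,0],"turn":[0,0,0],"grip":0.3},{"dp":[0.02,0,0],"turn":[0,0,0],"grip":0.3},{"dp":[0.01,0,0],"turn":[0,0,0],"grip":0.3},{"dp":[0,0,0],"turn":[0,0,0],"grip":0.3},{"dp":[0,0,0],"turn":[0,0,0],"grip":0.3},{"dp":[0,0,0],"turn":[0,0,0],"grip":0.3},{"dp":[0,0,0],"turn":[0,0,0],"grip":0.3},{"dp":[0,0,0],"turn":[0,0,0],"grip":0.3}])

```text
clock: 35.5
position: [0.5602, -0.014, 0.2985]
ee_rot: [0.708, 0.01, 0.707, -0.011]
contact_force: [0.3, -0.3, -1.6]
width: 0.0596
```

```bash
python3 - <<'E'
from m import *
goto([.5597,-.0133,.1313],np.pi/2-.03)
im=manip.get_image('wrist');crop(im,150,140,420,380,2.9,'pics/w25.png')
E
```

```text
clock 35.5 turn [0.03 0.08 0.01] dp after turn(mm) [12.2  0.7 -0.5] dp w/o turn [12.2  0.7 -0.5]
 gp now [ 0.5604 -0.0141  0.1435] tool y [ 0.029  1.    -0.   ] tool z [ 1.    -0.029  0.001] F [ 0.3 -0.3 -1.6] w 0.0596 q [-0.15  0.33  1.7  -0.    1.11 -1.69]
```

View pics/w25.png

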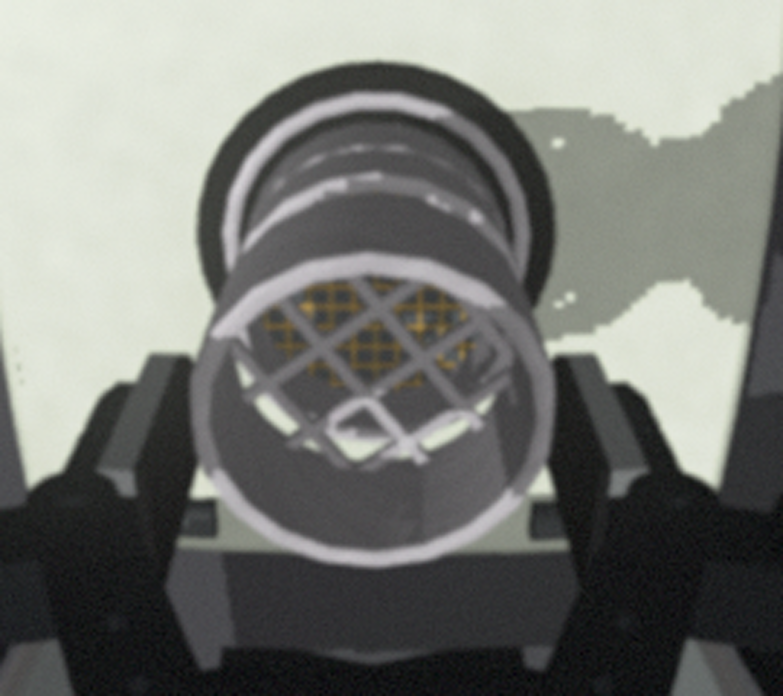

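Call:
arm_command(targets=[{"dp":[0.002,0.0004,-0.0003],"turn":[0,0,0],"grip":0.3},{"dp":[0.002,0,0],"turn":[0,0,0],"grip":0.3},{"dp":[0,0,0],"turn":[0,0,0],"grip":0.3},{"dp":[0,0,0],"turn":[0,0,0],"grip":0.3}])

```text
clock: 35.95
position: [0.5597, -0.0136, 0.2936]
ee_rot: [0.707, 0.01, 0.707, -0.01]
contact_force: [-0.2, 0.2, -1.7]
width: 0.0598
```

```bash
python3 - <<'E'
from m import *
goto([.5597,-.0133,.1313],np.pi/2-.03)
E
```

```text
clock 36.0 turn [ 0.03 -0.02  0.  ] dp after turn(mm) [7.3 0.3 0. ] dp w/o turn [7.3 0.3 0. ]
 gp now [ 0.5596 -0.0136  0.1386] tool y [ 0.029  1.    -0.   ] tool z [ 1.    -0.029 -0.   ] F [-0.2  0.2 -1.7] w 0.0598 q [-0.15  0.34  1.71 -0.    1.1  -1.69]
```

Call:
arm_command(targets=[{"dp":[0.002,0.0003,0],"turn":[0,0,0],"grip":0.3},{"dp":[0.001,0,0],"turn":[0,0,0],"grip":0.3},{"dp":[0,0,0],"turn":[0,0,0],"grip":0.3},{"dp":[0.001,0,0],"turn":[0,0,0],"grip":0.3},{"dp":[0.001,0,0],"turn":[0,0,0],"grip":0.3},{"dp":[0,0,0],"turn":[0,0,0],"grip":0.3},{"dp":[0,0,0],"turn":[0,0,0],"grip":0.3}])

```text
clock: 36.65
position: [0.5597, -0.0133, 0.2887]
ee_rot: [0.707, 0.01, 0.707, -0.01]
contact_force: [-0.3, 0.4, -1.6]
width: 0.0596
```

Call:
arm_command(targets=[{"dp":[0.001,0,0],"turn":[0,0,0],"grip":0.3},{"dp":[0.001,0,0],"turn":[0,0,0],"grip":0.3},{"dp":[0,0,0],"turn":[0,0,0],"grip":0.3},{"dp":[0,0,0],"turn":[0,0,0],"grip":0.3}])

```text
clock: 37.05
position: [0.5597, -0.0133, 0.2868]
ee_rot: [0.707, 0.01, 0.707, -0.01]
contact_force: [0.3, 0.1, -0.3]
width: 0.06
```

Call:
arm_command(targets=[{"dp":[0.001,0,0],"turn":[0,0,0],"grip":0.3},{"dp":[0.001,0,0],"turn":[0,0,0],"grip":0.3},{"dp":[0,0,0],"turn":[0,0,0],"grip":0.3},{"dp":[0,0,0],"turn":[0,0,0],"grip":0.3}])

```text
clock: 37.45
position: [0.5596, -0.0132, 0.2866]
ee_rot: [0.708, 0.01, 0.707, -0.01]
contact_force: [-3.3, 0.8, 11.0]
width: 0.06
```

Seated (expected 0.2863). Release.

Call:
arm_command(targets=[{"dp":[-0.002,0,0],"turn":[0,0,0],"grip":0.3},{"dp":[0,0,0],"turn":[0,0,0],"grip":1},{"dp":[0,0,0],"turn":[0,0,0],"grip":1},{"dp":[0,0,0],"turn":[0,0,0],"grip":1},{"dp":[-0.02,0,0],"turn":[0,0,0],"grip":1},{"dp":[-0.04,0,0],"turn":[0,0,0],"grip":1},{"dp":[-0.03,0,0],"turn":[0,0,0],"grip":1}])

```text
clock: 38.15
position: [0.5599, -0.0133, 0.378]
ee_rot: [0.707, 0.01, 0.707, -0.01]
contact_force: [0.5, -0.4, 1.0]
width: 0.0856
```

```bash
python3 - <<'E'
from m import *
goto([.588,.297,.2],np.pi/2-.03)
im=manip.get_image('wrist');crop(im,150,90,420,300,2.9,'pics/w26.png')
im=manip.get_image('side');crop(im,230,160,310,240,8,'pics/s26.png')
E
```

```text
clock 38.1 turn [0.03 0.01 0.  ] dp after turn(mm) [ 23.  311.   18.8] dp w/o turn [ 22.9 311.   18.9]
 gp now [ 0.56   -0.0133  0.223 ] tool y [ 0.029  1.    -0.   ] tool z [ 1.    -0.029  0.   ] F [ 0.5 -0.4  1. ] w 0.0856 q [-0.15  0.27  1.58 -0.    1.29 -1.69]
```

View pics/w26.png

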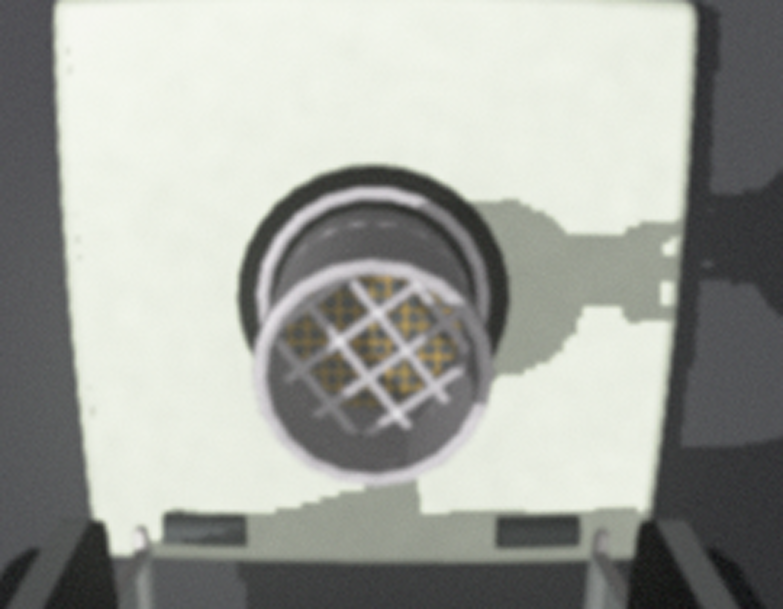

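View pics/s26.png

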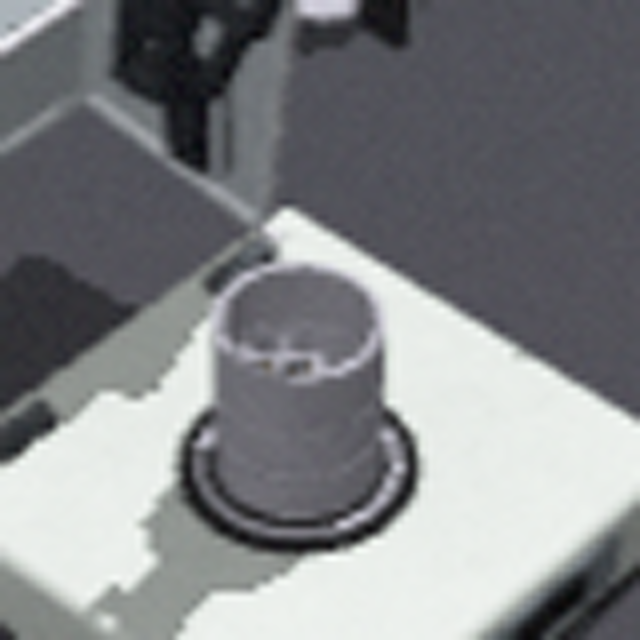

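```bash
python3 - <<'E'
from m import *
w=manip.calibration('wrist');s,R=st();P=s['position']
for L in (.155,.16,.165,.17,.173,.178,.186):
    print(L,[np.round(proj(w,P+R@[L,y,z],True)) for y in (-.0427,-.0125) for z in (-.011,.011)])
E
python3 -c "
import cv2
for n in ('w14','w3'):
    im=cv2.imread('pics/%s.png'%n);cv2.imwrite('pics/%sc.png'%n,cv2.resize(im[240:400,130:430],None,fx=2.6,fy=2.6,interpolation=cv2.INTER_CUBIC))"
```

```text
0.155 [array([182., 272.]), array([188., 311.]), array([248., 274.]), array([251., 314.])]
0.16 [array([185., 267.]), array([191., 305.]), array([249., 268.]), array([251., 308.])]
0.165 [array([188., 262.]), array([193., 300.]), array([250., 263.]), array([252., 302.])]
0.17 [array([190., 257.]), array([195., 295.]), array([251., 258.]), array([253., 296.])]
0.173 [array([192., 254.]), array([196., 291.]), array([252., 255.]), array([253., 293.])]
0.178 [array([194., 250.]), array([198., 286.]), array([252., 251.]), array([254., 288.])]
0.186 [array([197., 244.]), array([201., 279.]), array([253., 244.]), array([255., 280.])]
```

View pics/w14c.png

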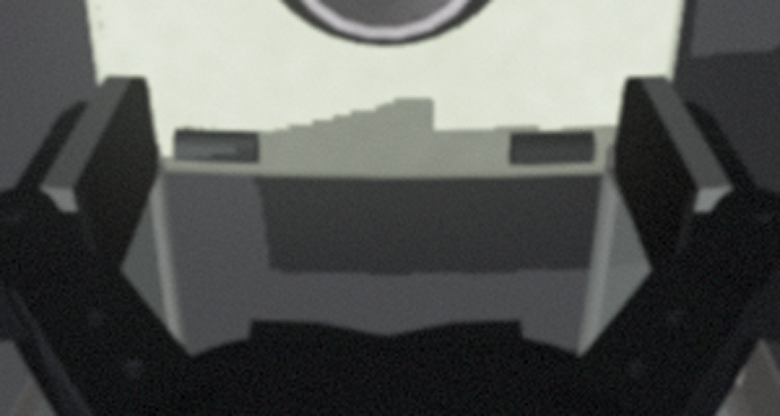

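View pics/w3c.png

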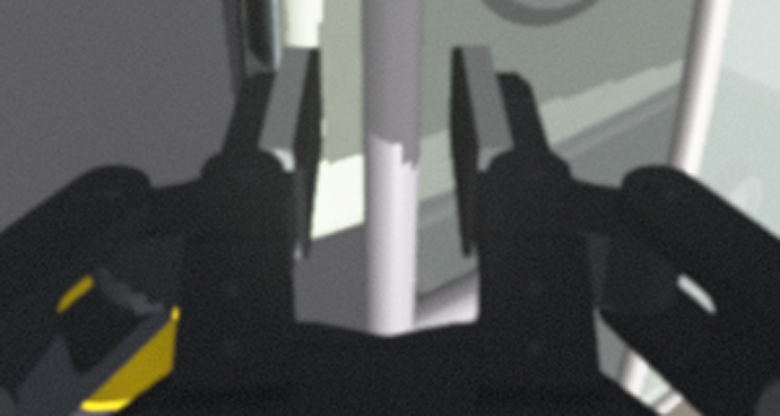

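Call:
arm_command(targets=[{"dp":[0,0.045,0],"turn":[0,0,0],"grip":1},{"dp":[0,0.045,0],"turn":[0,0,0],"grip":1},{"dp":[0,0.045,0],"turn":[0,0,0],"grip":1},{"dp":[0,0.045,0],"turn":[0,0,0],"grip":1},{"dp":[0,0.045,0.006],"turn":[0,0,0],"grip":0},{"dp":[0,0.045,0.006],"turn":[0,0,0],"grip":0},{"dp":[0,0.041,0.007],"turn":[7.5,0,0],"grip":0},{"dp":[0,0,0],"turn":[7.5,0,0],"grip":0}])

```text
clock: 39.05
position: [0.5881, 0.3021, 0.3747]
ee_rot: [0.699, 0.104, 0.7, -0.102]
contact_force: [-0.3, -0.8, 0.0]
width: 0.0426
```

Call:
arm_command(targets=[{"dp":[0,0,0],"turn":[7.5,0,0],"grip":0},{"dp":[0,0,0],"turn":[7.5,0,0],"grip":0},{"dp":[0,0,0],"turn":[7.5,0,0],"grip":0},{"dp":[0,0,0],"turn":[7.5,0,0],"grip":0},{"dp":[0,0,0],"turn":[7.5,0,0],"grip":0},{"dp":[0.03,0,0],"turn":[7.5,0,0],"grip":0},{"dp":[0.03,0,0],"turn":[7.5,0,0],"grip":0},{"dp":[0.03,0,0],"turn":[7.5,0,0],"grip":0}])

```text
clock: 39.85
position: [0.5875, 0.2969, 0.2847]
ee_rot: [0.553, 0.44, 0.554, -0.44]
contact_force: [0.8, 0.1, -0.4]
width: 0.0428
```

Call:
arm_command(targets=[{"dp":[0,0,0],"turn":[7.5,0,0],"grip":0},{"dp":[0,0,0],"turn":[7.5,0,0],"grip":0},{"dp":[0,0,0],"turn":[0,0,0],"grip":0},{"dp":[0,0,0],"turn":[0,0,0],"grip":0}])

```text
clock: 40.25
position: [0.5877, 0.297, 0.286]
ee_rot: [-0.493, -0.506, -0.493, 0.507]
contact_force: [-0.1, 0.6, 0.2]
width: 0.0429
```

```bash
python3 - <<'E'
from m import *
goto([.588,.297,.031],-.03)
w=manip.calibration('wrist')
print([np.round(proj(w,[.588+dx,.297+dy,.010],True)) for dx,dy in ((0,0),(.031,0),(-.031,0),(0,.031),(0,-.031))],proj(w,[.588,.297,.028],True))
im=manip.get_image('wrist');cv2.imwrite('pics/w27.png',im[:,:,::-1])
E
```

```text
clock 40.2 turn [0.19 0.03 0.06] dp after turn(mm) [100.    0.3  -0. ] dp w/o turn [100.    0.4  -0.1]
 gp now [0.5876 0.2969 0.131 ] tool y [ 1.    -0.027 -0.001] tool z [-0.027 -1.     0.001] F [-0.1  0.6  0.2] w 0.0429 q [ 0.36  0.48  1.49 -0.    1.17  0.39]
[array([280., 209.]), array([318., 208.]), array([241., 210.]), array([278., 171.]), array([280., 244.])] (np.float64(279.6214101483524), np.float64(216.72009169607767))
```

View pics/w27.png

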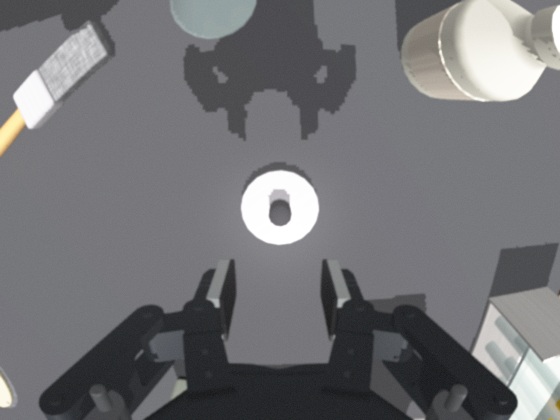

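Call:
arm_command(targets=[{"dp":[0.035,0,-0.001],"turn":[0,0,0],"grip":0},{"dp":[0.035,0,0],"turn":[0,0,0],"grip":0},{"dp":[0.03,0,0],"turn":[0,0,0],"grip":0},{"dp":[0,0,0],"turn":[0,0,0],"grip":0},{"dp":[0,0,0],"turn":[0,0,0],"grip":-0.7},{"dp":[0,0,0],"turn":[0,0,0],"grip":-0.7},{"dp":[0,0,0],"turn":[0,0,0],"grip":-0.7},{"dp":[0,0,0],"turn":[0,0,0],"grip":-0.7}], grip_force=20)

```text
clock: 41.1
position: [0.5881, 0.2981, 0.1877]
ee_rot: [0.493, 0.508, 0.492, -0.507]
contact_force: [0.1, -0.2, 0.6]
width: 0.0173
```

```bash
python3 - <<'E'
from m import *
goto([.588,.297,.031],-.03)
im=manip.get_image('wrist');cv2.imwrite('pics/w28.png',im[:,:,::-1])
E
```

```text
clock 41.1 turn [ 0.05 -0.03 -0.08] dp after turn(mm) [ 1.7 -0.   1.1] dp w/o turn [ 1.7 -0.   1.1]
 gp now [0.5883 0.2982 0.0327] tool y [ 1.    -0.029  0.001] tool z [-0.029 -1.    -0.   ] F [ 0.1 -0.2  0.6] w 0.0173 q [ 0.36  0.57  1.6  -0.    0.97  0.39]
```

View pics/w28.png

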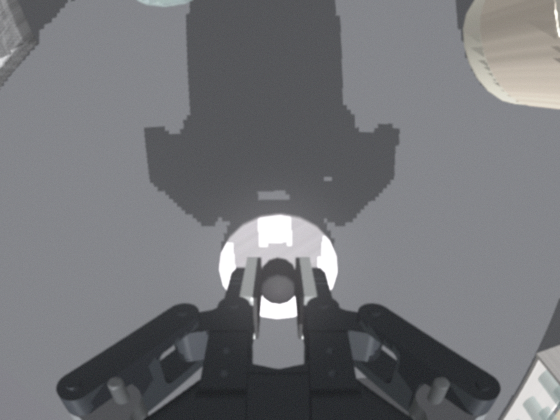

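Call:
arm_command(targets=[{"dp":[0,0,0],"turn":[0,0,0],"grip":0},{"dp":[0,0,0],"turn":[0,0,0],"grip":0},{"dp":[0,0,0],"turn":[-7.5,0,0],"grip":0},{"dp":[0,0,0],"turn":[-7.5,0,0],"grip":0},{"dp":[0,0,0],"turn":[-7.5,0,0],"grip":0},{"dp":[0,0,0],"turn":[-7.5,0,0],"grip":0},{"dp":[0,0,0],"turn":[-7.5,0,0],"grip":0},{"dp":[0,0,0],"turn":[-7.5,0,0],"grip":0}])

```text
clock: 41.95
position: [0.5878, 0.298, 0.1866]
ee_rot: [0.65, 0.278, 0.65, -0.278]
contact_force: [-0.5, 0.0, -0.4]
width: 0.0428
```

Call:
arm_command(targets=[{"dp":[0,0,0],"turn":[-7.5,0,0],"grip":0},{"dp":[0,0,0],"turn":[-7.5,0,0],"grip":0},{"dp":[0,0,0],"turn":[-7.5,0,0],"grip":0},{"dp":[0,0,0],"turn":[-7.5,0,0],"grip":0},{"dp":[0,0,0],"turn":[-7.5,0,0],"grip":0},{"dp":[0,0,0],"turn":[-7.5,0,0],"grip":0},{"dp":[0,0,0],"turn":[0,0,0],"grip":0},{"dp":[0,0,0],"turn":[0,0,0],"grip":0}])

```text
clock: 42.75
position: [0.5878, 0.298, 0.1867]
ee_rot: [0.707, 0.011, 0.707, -0.011]
contact_force: [0.0, 0.1, 0.9]
width: 0.0425
```

Call:
arm_command(targets=[{"dp":[0,0,0],"turn":[0,0,0],"grip":-0.7},{"dp":[0,0,0],"turn":[0,0,0],"grip":-0.7},{"dp":[0,0,0],"turn":[0,0,0],"grip":-0.7},{"dp":[0,0,0],"turn":[0,0,0],"grip":-0.7},{"dp":[0,0,0],"turn":[0,0,0],"grip":-0.7}])

```text
clock: 43.25
position: [0.5879, 0.298, 0.1868]
ee_rot: [0.707, 0.01, 0.707, -0.011]
contact_force: [0.6, 0.2, 0.5]
width: 0.0168
```

```bash
python3 - <<'E'
from m import *
goto([.5597,-.0133,.25],np.pi/2-.03)
im=manip.get_image('wrist');cv2.imwrite('pics/w29.png',im[:,:,::-1])
E
```

```text
clock 43.2 turn [0.02 0.01 0.  ] dp after turn(mm) [-218.2 -312.   -18.8] dp w/o turn [-218.2 -312.   -18.9]
 gp now [0.5879 0.298  0.0318] tool y [ 0.03  1.   -0.  ] tool z [ 1.   -0.03  0.  ] F [0.6 0.2 0.5] w 0.0168 q [ 0.36  0.57  1.6  -0.    0.97 -1.18]
```

View pics/w29.png

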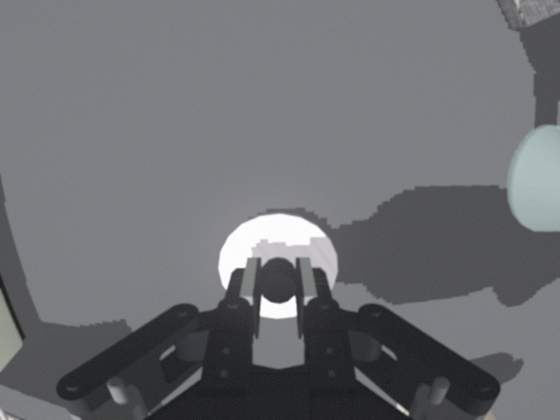

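Call:
arm_command(targets=[{"dp":[0,0,0],"turn":[0,0,0],"grip":-0.8},{"dp":[-0.02,0,0],"turn":[0,0,0],"grip":-0.8},{"dp":[-0.04,0,-0.006],"turn":[0,0,0],"grip":-0.8},{"dp":[-0.04,0,-0.006],"turn":[0,0,0],"grip":-0.8},{"dp":[-0.04,0,-0.006],"turn":[0,0,0],"grip":-0.8},{"dp":[-0.02,-0.04,0],"turn":[0,0,0],"grip":-0.8},{"dp":[0,-0.046,0],"turn":[0,0,0],"grip":-0.8},{"dp":[0,-0.046,0],"turn":[0,0,0],"grip":-0.8}], grip_force=40)

```text
clock: 44.1
position: [0.5657, 0.1658, 0.3477]
ee_rot: [0.708, 0.01, 0.706, -0.01]
contact_force: [1.3, -1.3, -1.7]
width: 0.016
```

Call:
arm_command(targets=[{"dp":[0,-0.045,0],"turn":[0,0,0],"grip":-0.8},{"dp":[0,-0.045,0],"turn":[0,0,0],"grip":-0.8},{"dp":[0,-0.045,0],"turn":[0,0,0],"grip":-0.8},{"dp":[0,-0.045,0],"turn":[0,0,0],"grip":-0.8},{"dp":[0,0,0],"turn":[0,0,0],"grip":-0.8},{"dp":[0,0,0],"turn":[0,0,0],"grip":-0.8},{"dp":[0,0,0],"turn":[0,0,0],"grip":-0.8}])

```text
clock: 44.8
position: [0.5606, -0.0125, 0.3465]
ee_rot: [0.707, 0.011, 0.707, -0.01]
contact_force: [0.0, 0.6, -1.4]
width: 0.0157
```

```bash
python3 - <<'E'
from m import *
goto([.5605,-.0133,.163],np.pi/2-.03)
im=manip.get_image('wrist');crop(im,150,140,420,380,2.9,'pics/w30.png')
E
```

```text
clock 44.8 turn [ 0.05 -0.03 -0.05] dp after turn(mm) [28.5 -0.8 -0.1] dp w/o turn [28.5 -0.8 -0. ]
 gp now [ 0.5605 -0.0124  0.1915] tool y [0.029 1.    0.001] tool z [ 1.    -0.029 -0.001] F [ 0.   0.6 -1.4] w 0.0157 q [-0.15  0.29  1.63  0.    1.22 -1.69]
```

View pics/w30.png

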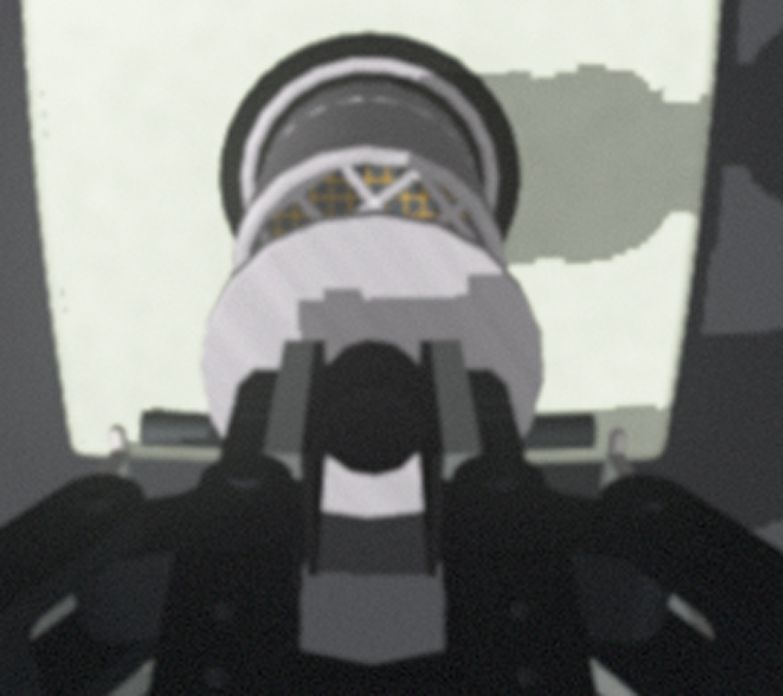

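```bash
python3 - <<'E'
from m import *
w=manip.calibration('wrist');s,R=st();z=s['position'][2]-.1868
f=lambda x,y:(150+(x+.5)/2.9-.5,140+(y+.5)/2.9-.5)
print('rim',onz(w,*f(375,149),.124,True)+[.031,0,0]);print('lid',onz(w,*f(375,216),z+.010,True)+[.031,0,0])
print('rim lr',onz(w,*f(234,255),.124,True),onz(w,*f(505,255),.124,True))
print('lid lr',onz(w,*f(203,360),z+.010,True),onz(w,*f(542,360),z+.010,True)); print(s['position'])
E
```

```text
rim [ 0.56172653 -0.01009341  0.124     ]
lid [ 0.560525   -0.01020915  0.16974627]
rim lr [ 0.5539171  -0.04181475  0.124     ] [0.55564167 0.01785732 0.124     ]
lid lr [ 0.55567051 -0.04133131  0.16974627] [0.5574137  0.0185498  0.16974627]
[ 0.56060793 -0.01214111  0.34654627]
```

Call:
arm_command(targets=[{"dp":[0.015,-0.0009,0.0006],"turn":[0,0,0],"grip":-0.8},{"dp":[0.012,0,0],"turn":[0,0,0],"grip":-0.8},{"dp":[0.005,0,0],"turn":[0,0,0],"grip":-0.8},{"dp":[0,0,0],"turn":[0,0,0],"grip":-0.8},{"dp":[0,0,0],"turn":[0,0,0],"grip":-0.8},{"dp":[0,0,0],"turn":[0,0,0],"grip":-0.8},{"dp":[0,0,0],"turn":[0,0,0],"grip":-0.8}])

```text
clock: 45.55
position: [0.5615, -0.0142, 0.3153]
ee_rot: [0.707, 0.01, 0.707, -0.01]
contact_force: [-0.1, 0.2, -1.2]
width: 0.0159
```

```bash
python3 - <<'E'
from m import *
goto([.5610,-.0133,.1498],np.pi/2-.03)
im=manip.get_image('wrist');crop(im,150,140,420,380,2.9,'pics/w31.png')
E
```

```text
clock 45.5 turn [0.04 0.06 0.01] dp after turn(mm) [10.5  0.9 -0.5] dp w/o turn [10.5  0.9 -0.5]
 gp now [ 0.5616 -0.0142  0.1603] tool y [ 0.029  1.    -0.   ] tool z [ 1.    -0.029  0.001] F [-0.1  0.2 -1.2] w 0.0159 q [-0.15  0.32  1.67 -0.    1.15 -1.69]
```

View pics/w31.png

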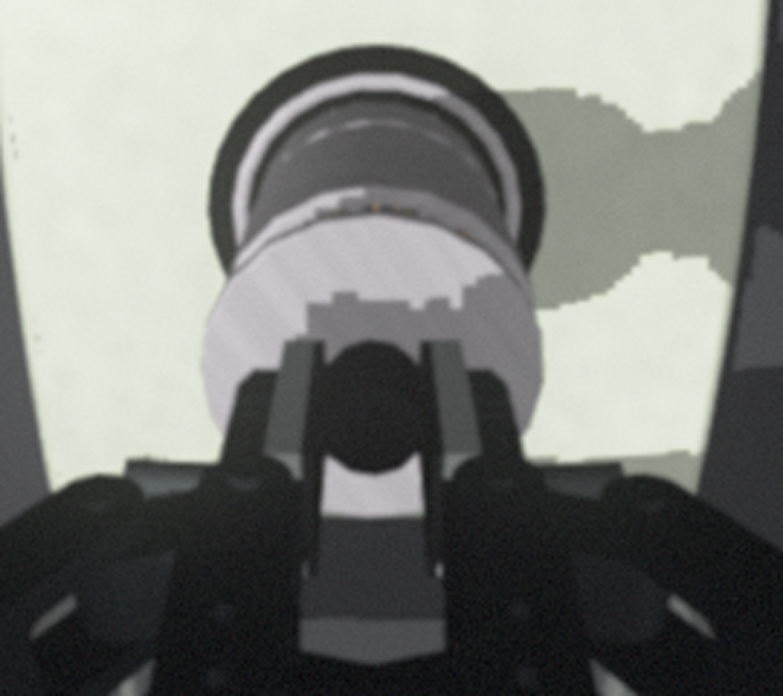

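Call:
arm_command(targets=[{"dp":[0.002,0.0006,-0.0003],"turn":[0,0,0],"grip":-0.8},{"dp":[0.001,0,0],"turn":[0,0,0],"grip":-0.8},{"dp":[0,0,0],"turn":[0,0,0],"grip":-0.8},{"dp":[0,0,0],"turn":[0,0,0],"grip":-0.8},{"dp":[0,0,0],"turn":[0,0,0],"grip":-0.8}])

```text
clock: 46.1
position: [0.561, -0.0136, 0.3118]
ee_rot: [0.707, 0.01, 0.707, -0.01]
contact_force: [0.3, 0.5, -0.5]
width: 0.0163
```

```bash
python3 - <<'E'
from m import *
goto([.5610,-.0133,.1498],np.pi/2-.03)
E
```

```text
clock 46.1 turn [0.03 0.   0.01] dp after turn(mm) [ 7.   0.3 -0. ] dp w/o turn [ 7.   0.3 -0. ]
 gp now [ 0.561  -0.0137  0.1568] tool y [ 0.029  1.    -0.   ] tool z [ 1.    -0.029  0.   ] F [ 0.3  0.5 -0.5] w 0.0163 q [-0.15  0.32  1.68 -0.    1.14 -1.69]
```

Call:
arm_command(targets=[{"dp":[0.001,0.0003,0],"turn":[0,0,0],"grip":-0.8},{"dp":[0.001,0,0],"turn":[0,0,0],"grip":-0.8},{"dp":[0.001,0,0],"turn":[0,0,0],"grip":-0.8},{"dp":[0,0,0],"turn":[0,0,0],"grip":-0.8},{"dp":[0,0,0],"turn":[0,0,0],"grip":-0.8}])

```text
clock: 46.6
position: [0.561, -0.0133, 0.3087]
ee_rot: [0.707, 0.01, 0.707, -0.01]
contact_force: [1.0, 0.3, -1.6]
width: 0.0159
```

Call:
arm_command(targets=[{"dp":[0.001,0,0],"turn":[0,0,0],"grip":-0.8},{"dp":[0.001,0,0],"turn":[0,0,0],"grip":-0.8},{"dp":[0.001,0,0],"turn":[0,0,0],"grip":-0.8},{"dp":[0,0,0],"turn":[0,0,0],"grip":-0.8},{"dp":[0,0,0],"turn":[0,0,0],"grip":-0.8}])

```text
clock: 47.1
position: [0.561, -0.0133, 0.3057]
ee_rot: [0.707, 0.01, 0.707, -0.01]
contact_force: [-0.3, 0.2, -1.7]
width: 0.0165
```

Call:
arm_command(targets=[{"dp":[0.001,0,0],"turn":[0,0,0],"grip":-0.8},{"dp":[0.001,0,0],"turn":[0,0,0],"grip":-0.8},{"dp":[0,0,0],"turn":[0,0,0],"grip":-0.8},{"dp":[0,0,0],"turn":[0,0,0],"grip":-0.8}])

```text
clock: 47.5
position: [0.561, -0.0133, 0.3048]
ee_rot: [0.707, 0.01, 0.707, -0.01]
contact_force: [0.2, 0.1, 5.4]
width: 0.0161
```

Call:
arm_command(targets=[{"dp":[-0.001,0,0],"turn":[0,0,0],"grip":-0.8},{"dp":[0,0,0],"turn":[0,0,0],"grip":-0.2},{"dp":[0,0,0],"turn":[0,0,0],"grip":-0.2},{"dp":[0,0,0],"turn":[0,0,0],"grip":-0.2},{"dp":[-0.03,0,0],"turn":[0,0,0],"grip":-0.2},{"dp":[-0.04,0,0],"turn":[0,0,0],"grip":-0.2},{"dp":[-0.02,0,-0.04],"turn":[0,0,0],"grip":-0.42},{"dp":[0,0,-0.04],"turn":[0,0,0],"grip":-0.42}])

```text
clock: 48.3
position: [0.4819, -0.0112, 0.3977]
ee_rot: [0.709, 0.01, 0.705, -0.011]
contact_force: [-0.6, -0.6, 0.1]
width: 0.0252
```

```bash
python3 - <<'E'
from m import *
goto([.48,-.0133,.25],-.03)
im=manip.get_image('wrist');cv2.imwrite('pics/w32.png',im[:,:,::-1])
im=manip.get_image('side');crop(im,180,100,330,240,5,'pics/s32.png')
im=manip.get_image('top');crop(im,225,100,345,220,5,'pics/t32.png')
E
```

```text
clock 48.3 turn [90.05  0.36 -0.26] dp after turn(mm) [-7.3 -1.8  2.2] dp w/o turn [-7.3 -2.2 -1.7]
 gp now [ 0.4829 -0.0114  0.2427] tool y [ 0.029  1.    -0.001] tool z [ 1.    -0.029  0.007] F [-0.6 -0.6  0.1] w 0.0252 q [-0.17  0.14  1.71 -0.    1.29 -1.71]
```

View pics/s32.png

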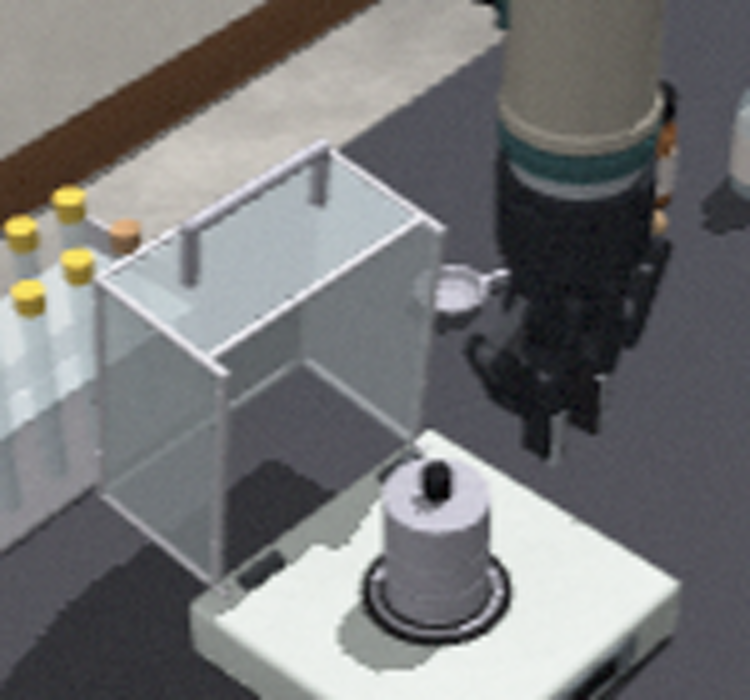

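View pics/w32.png

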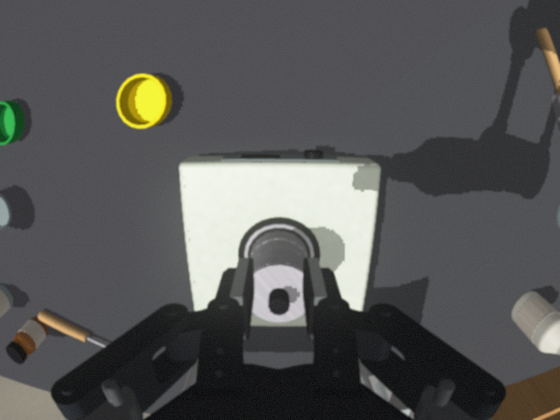

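View pics/t32.png

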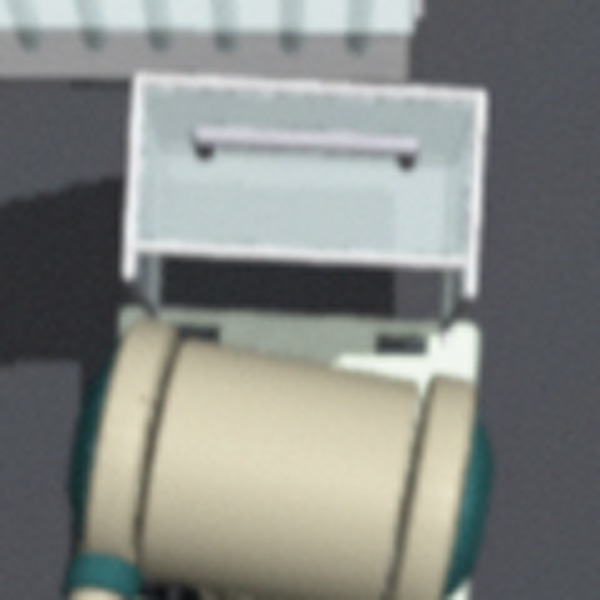

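Call:
arm_command(targets=[{"dp":[-0.02,0,0],"turn":[7.5,0,0],"grip":-0.42},{"dp":[0,0,0],"turn":[7.5,0,0],"grip":-0.42},{"dp":[0,0,0],"turn":[7.5,0,0],"grip":-0.42},{"dp":[0,0,0],"turn":[7.5,0,0],"grip":-0.42},{"dp":[0,0,0],"turn":[7.5,0,0],"grip":-0.42},{"dp":[0,0,0],"turn":[7.5,0,0],"grip":-0.42},{"dp":[0,0,0],"turn":[7.5,0,0],"grip":-0.42},{"dp":[0,0,0],"turn":[7.5,0,0],"grip":-0.42}])

```text
clock: 49.25
position: [0.4821, -0.0111, 0.4143]
ee_rot: [0.606, 0.364, 0.606, -0.364]
contact_force: [0.6, -0.3, 0.1]
width: 0.025
```

Call:
arm_command(targets=[{"dp":[0,0,0],"turn":[7.5,0,0],"grip":-0.42},{"dp":[0,0,0],"turn":[7.5,0,0],"grip":-0.42},{"dp":[0,0,0],"turn":[7.5,0,0],"grip":-0.42},{"dp":[0,0,0],"turn":[7.5,0,0],"grip":-0.42},{"dp":[0,0,0],"turn":[0,0,7.5],"grip":-0.42},{"dp":[0,0,0],"turn":[0,0,7.5],"grip":-0.42},{"dp":[0,0,0],"turn":[0,0,7.5],"grip":-0.42},{"dp":[0,0,0],"turn":[0,0,7.5],"grip":-0.42}])

```text
clock: 50.05
position: [0.482, -0.0111, 0.4149]
ee_rot: [0.608, 0.618, 0.343, -0.361]
contact_force: [0.0, 0.9, -0.3]
width: 0.025
```

Call:
arm_command(targets=[{"dp":[0,0,0],"turn":[0,0,0],"grip":-0.42},{"dp":[0,0,0],"turn":[0,0,0],"grip":-0.42}])

```text
clock: 50.25
position: [0.4813, -0.011, 0.4146]
ee_rot: [0.607, 0.617, 0.345, -0.363]
contact_force: [0.3, -0.9, 0.1]
width: 0.025
```

```bash
python3 - <<'E'
from m import *
s,R=st()
gp=np.array([.6943,-.0175,.272])
gototilt(gp,-.03,30,back=.09)
t=manip.calibration('top');sd=manip.calibration('side')
print(s['position'])
S=lambda x,y:full((x,y),180,100,5);T=lambda x,y:full((x,y),225,100,5)
print(tri(t,T(197,132),sd,S(192,232)),tri(t,T(415,145),sd,S(325,148)))
E
```

```text
clock 50.2 turn [ 0.02 -0.02  0.16] dp after turn(mm) [-1.500e+01  1.133e+02  1.000e-01] dp w/o turn [-1.530e+01  1.132e+02  1.000e-01]
 gp now [ 0.5584 -0.0133  0.2801] tool x [ 0.497 -0.015 -0.867] F [ 0.3 -0.9  0.1] w 0.0250 q [-0.2  -0.    1.89  0.13  0.75 -0.24]
[ 0.48130069 -0.01102908  0.41457042]
(array([0.69689963, 0.03297469, 0.27075474]), np.float64(0.0011201527995226839)) (array([ 0.69360749, -0.07087729,  0.27025608]), np.float64(0.0021083115971346758))
```

Call:
arm_command(targets=[{"dp":[-0.015,0.015,0],"turn":[0,0,0],"grip":-0.42},{"dp":[0,0.045,0],"turn":[0,0,0],"grip":-0.42},{"dp":[0,0.045,0],"turn":[0,0,0],"grip":-0.42},{"dp":[0,0.008,0],"turn":[0,0,0],"grip":-0.42},{"dp":[0,0,0],"turn":[0,0,0],"grip":-0.42},{"dp":[0,0,0],"turn":[0,0,0],"grip":-0.42}])

```text
clock: 50.85
position: [0.5709, -0.0135, 0.4826]
ee_rot: [0.606, 0.617, 0.346, -0.364]
contact_force: [-0.5, -0.1, -0.8]
width: 0.0246
```

```bash
python3 - <<'E'
from m import *
gototilt([.6945,-.018,.2715],-.03,30,back=.0)
im=manip.get_image('wrist');cv2.imwrite('pics/w33.png',im[:,:,::-1])
E
```

```text
clock 50.9 turn [ 0.04 -0.04  0.28] dp after turn(mm) [89.6  1.5  0.8] dp w/o turn [89.6  2.   0.9]
 gp now [ 0.6477 -0.0157  0.348 ] tool x [ 0.496 -0.014 -0.868] F [-0.5 -0.1 -0.8] w 0.0246 q [-0.17  0.1   1.6   0.09  0.93 -0.17]
```

View pics/w33.png

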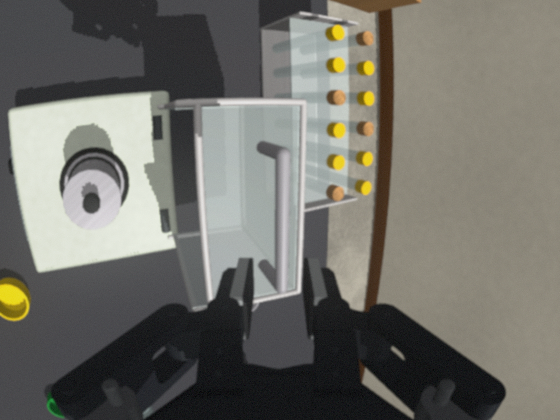

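Bar lies on the tool axis (col ~283 between the fingers). Approach and grip.

Call:
arm_command(targets=[{"dp":[0.03,0.001,0],"turn":[0,0,0],"grip":-0.42},{"dp":[0.03,0,0],"turn":[0,0,0],"grip":-0.42},{"dp":[0.02,0,0],"turn":[0,0,0],"grip":-0.42},{"dp":[0.01,0,0],"turn":[0,0,0],"grip":-0.42},{"dp":[0,0,0],"turn":[0,0,0],"grip":-1},{"dp":[0,0,0],"turn":[0,0,0],"grip":-1},{"dp":[0,0,0],"turn":[0,0,0],"grip":-1},{"dp":[0,0,0],"turn":[0,0,0],"grip":-1}], grip_force=30)

```text
clock: 51.7
position: [0.616, -0.0148, 0.4057]
ee_rot: [0.606, 0.617, 0.346, -0.364]
contact_force: [-0.8, 0.3, -8.7]
width: 0.0087
```

```bash
cat >> m.py <<'E'
HX=np.array([.645,-.0164,.05])
E
python3 - <<'E'
from m import *
gototilt([.6945,-.018,.2715],-.03,30,back=.0)
s,R=st();gp=s['position']+R[:,0]*G;d=gp-HX;print(np.hypot(d[0],d[2]),np.degrees(np.arctan2(d[2],-d[0])))
import m
m.HX=np.array([.645,-.0164,.05]);m.arc(102,18,28,r=.2285)
E
```

```text
clock 51.7 turn [ 0.03 -0.03  0.25] dp after turn(mm) [0.5 1.  0.8] dp w/o turn [0.5 1.  0.8]
 gp now [ 0.6929 -0.0171  0.2711] tool x [ 0.496 -0.014 -0.868] F [-0.8  0.3 -8.7] w 0.0087 q [-0.16  0.21  1.66  0.09  0.76 -0.18]
0.22624557416200908 102.2114026818268
99.0 [ 0.681 -0.017  0.276] dp -7.8 -9.1
96.0 [ 0.669 -0.017  0.277] dp -7.3 -9.5
93.0 [ 0.657 -0.017  0.278] dp -6.8 -9.9
90.0 [ 0.645 -0.016  0.278] dp -6.3 -10.2
87.0 [ 0.633 -0.016  0.278] dp -5.7 -10.5
84.0 [ 0.621 -0.016  0.277] dp -5.2 -10.8
81.0 [ 0.609 -0.015  0.276] dp -4.6 -11.1
78.0 [ 0.598 -0.015  0.274] dp -4.0 -11.3
75.0 [ 0.586 -0.015  0.271] dp -3.4 -11.5
72.0 [ 0.574 -0.014  0.267] dp -2.8 -11.6
69.0 [ 0.563 -0.014  0.263] dp -2.2 -11.8
66.0 [ 0.552 -0.014  0.259] dp -1.6 -11.9
63.0 [ 0.541 -0.013  0.254] dp -0.9 -11.9
60.0 [ 0.531 -0.013  0.248] dp -0.3 -12.0
57.0 [ 0.521 -0.013  0.242] dp 0.3 -12.0
54.0 [ 0.511 -0.012  0.235] dp 0.9 -11.9
51.0 [ 0.501 -0.012  0.228] dp 1.6 -11.9
48.0 [ 0.492 -0.012  0.22 ] dp 2.2 -11.8
45.0 [ 0.483 -0.012  0.212] dp 2.8 -11.6
42.0 [ 0.475 -0.011  0.203] dp 3.4 -11.5
39.0 [ 0.468 -0.011  0.194] dp 4.0 -11.3
36.0 [ 0.46  -0.011  0.184] dp 4.6 -11.1
33.0 [ 0.453 -0.011  0.174] dp 5.2 -10.8
30.0 [ 0.447 -0.01   0.164] dp 5.7 -10.5
27.0 [ 0.441 -0.01   0.154] dp 6.3 -10.2
24.0 [ 0.436 -0.01   0.143] dp 6.8 -9.9
21.0 [ 0.432 -0.01   0.132] dp 7.3 -9.5
18.0 [ 0.428 -0.01   0.121] dp 7.8 -9.1
```

Call:
arm_command(targets=[{"dp":[-0.008,-0.009,0],"turn":[0,0,0],"grip":-1},{"dp":[-0.0073,-0.0095,0],"turn":[0,0,0],"grip":-1},{"dp":[-0.0068,-0.0099,0],"turn":[0,0,0],"grip":-1},{"dp":[-0.0063,-0.0102,0],"turn":[0,0,0],"grip":-1},{"dp":[-0.0057,-0.0105,0],"turn":[0,0,0],"grip":-1},{"dp":[-0.0052,-0.0108,0],"turn":[0,0,0],"grip":-1},{"dp":[-0.0046,-0.0111,0],"turn":[0,0,0],"grip":-1},{"dp":[-0.004,-0.0113,0],"turn":[0,0,0],"grip":-1}])

```text
clock: 52.5
position: [0.5207, -0.0116, 0.406]
ee_rot: [0.606, 0.618, 0.345, -0.363]
contact_force: [8.0, 3.7, -21.4]
width: 0.0089
```

```bash
python3 - <<'E'
from m import *
gototilt([.598,-.015,.274],-.03,30,back=.0)
E
```

```text
clock 52.5 turn [-0.01 -0.1   0.1 ] dp after turn(mm) [-2.   1.   1.1] dp w/o turn [-2.   1.   1.1]
 gp now [ 0.598  -0.0136  0.2716] tool x [ 0.498 -0.013 -0.867] F [  8.    3.7 -21.4] w 0.0089 q [-0.19  0.07  1.84  0.12  0.73 -0.22]
```

Call:
arm_command(targets=[{"dp":[-0.0014,-0.0125,0],"turn":[0,0,0],"grip":-1},{"dp":[-0.0018,-0.0119,0],"turn":[0,0,0],"grip":-1},{"dp":[-0.0017,-0.012,0],"turn":[0,0,0],"grip":-1},{"dp":[-0.0011,-0.012,0],"turn":[0,0,0],"grip":-1},{"dp":[-0.0009,-0.0119,0],"turn":[0,0,0],"grip":-1},{"dp":[-0.0003,-0.012,0],"turn":[0,0,0],"grip":-1}])

```text
clock: 53.1
position: [0.4575, -0.0093, 0.3826]
ee_rot: [0.609, 0.621, 0.339, -0.357]
contact_force: [3.3, 10.5, 1.0]
width: 0.0088
```

```bash
python3 - <<'E'
from m import *
gototilt([.531,-.013,.248],-.03,30,back=.0)
s,R=st();gp=s['position']+R[:,0]*G;d=gp-[.645,0,.05];print(np.hypot(d[0],d[2]),np.degrees(np.arctan2(d[2],-d[0])))
E
```

```text
clock 53.1 turn [-0.07 -0.08 -0.94] dp after turn(mm) [-1.6 -3.6  1.5] dp w/o turn [-1.7 -3.6  1.5]
 gp now [ 0.5372 -0.0115  0.2497] tool x [ 0.514 -0.014 -0.858] F [ 3.3 10.5  1. ] w 0.0088 q [-0.21 -0.02  1.99  0.16  0.64 -0.28]
0.2269278083799232 61.640353572392726
```

Call:
arm_command(targets=[{"dp":[0.0003,-0.012,-0.0015],"turn":[0,0,0],"grip":-1},{"dp":[0.0009,-0.0119,0],"turn":[0,0,0],"grip":-1},{"dp":[0.0016,-0.0119,0],"turn":[0,0,0],"grip":-1},{"dp":[0.0022,-0.0118,0],"turn":[0,0,0],"grip":-1},{"dp":[0.0028,-0.0116,0],"turn":[0,0,0],"grip":-1},{"dp":[0.0034,-0.0115,0],"turn":[0,0,0],"grip":-1}])

```text
clock: 53.7
position: [0.4006, -0.0069, 0.336]
ee_rot: [0.609, 0.619, 0.341, -0.36]
contact_force: [-5.0, 6.9, 7.9]
width: 0.0087
```

```bash
python3 - <<'E'
from m import *
gototilt([.475,-.011,.203],-.03,30,back=.0)
s,R=st();gp=s['position']+R[:,0]*G;d=gp-[.645,0,.05];print(np.hypot(d[0],d[2]),np.degrees(np.arctan2(d[2],-d[0])))
E
```

```text
clock 53.7 turn [ 0.03  0.03 -0.61] dp after turn(mm) [-2.5 -2.   1.9] dp w/o turn [-2.6 -2.   1.9]
 gp now [ 0.4795 -0.0093  0.2026] tool x [ 0.509 -0.016 -0.861] F [-5.   6.9  7.9] w 0.0087 q [-0.24 -0.06  2.16  0.22  0.53 -0.37]
0.22515340238346962 42.68499014545543
```

Call:
arm_command(targets=[{"dp":[0.0025,-0.0113,-0.0007],"turn":[0,0,0],"grip":-1},{"dp":[0.0046,-0.0111,0],"turn":[0,0,0],"grip":-1},{"dp":[0.0052,-0.0108,0],"turn":[0,0,0],"grip":-1},{"dp":[0.0057,-0.0105,0],"turn":[0,0,0],"grip":-1},{"dp":[0.0063,-0.0102,0],"turn":[0,0,0],"grip":-1}])

```text
clock: 54.2
position: [0.3665, -0.0056, 0.286]
ee_rot: [0.609, 0.618, 0.342, -0.361]
contact_force: [2.9, 7.8, 0.4]
width: 0.009
```

```bash
python3 - <<'E'
from m import *
gototilt([.441,-.010,.154],-.03,30,back=.0)
s,R=st();gp=s['position']+R[:,0]*G;d=gp-[.645,0,.05];print(np.hypot(d[0],d[2]),np.degrees(np.arctan2(d[2],-d[0])))
E
```

```text
clock 54.2 turn [ 0.04  0.08 -0.41] dp after turn(mm) [-3.4 -1.4  2.1] dp w/o turn [-3.4 -1.4  2.1]
 gp now [ 0.4449 -0.0082  0.1523] tool x [ 0.506 -0.017 -0.862] F [2.9 7.8 0.4] w 0.0090 q [-0.27 -0.04  2.3   0.33  0.38 -0.51]
0.22476577997824965 27.086780199787352
```

Call:
arm_command(targets=[{"dp":[0.0068,-0.0099,0],"turn":[0,0,0],"grip":-1},{"dp":[0.0073,-0.0095,0],"turn":[0,0,0],"grip":-1},{"dp":[0,0,0],"turn":[0,0,0],"grip":-1}])

```text
clock: 54.5
position: [0.3561, -0.0054, 0.2627]
ee_rot: [0.608, 0.618, 0.343, -0.362]
contact_force: [1.1, 3.1, -3.8]
width: 0.0086
```

```bash
python3 - <<'E'
from m import *
gototilt([.432,-.010,.132],-.03,30,back=.0)
s,R=st();gp=s['position']+R[:,0]*G;d=gp-[.645,0,.05];print(np.hypot(d[0],d[2]),np.degrees(np.arctan2(d[2],-d[0])))
E
```

```text
clock 54.5 turn [ 0.03  0.06 -0.15] dp after turn(mm) [-3.8  0.5  2.4] dp w/o turn [-3.8  0.5  2.4]
 gp now [ 0.4339 -0.0079  0.1286] tool x [ 0.502 -0.016 -0.865] F [ 1.1  3.1 -3.8] w 0.0086 q [-0.28 -0.01  2.36  0.42  0.31 -0.62]
0.22526940363405398 20.434350064604107
```

Call:
arm_command(targets=[{"dp":[0.0037,-0.0047,0],"turn":[0,0,0],"grip":-1},{"dp":[0,0,0],"turn":[0,0,0],"grip":-1},{"dp":[0,0,0],"turn":[0,0,0],"grip":-1}])

```text
clock: 54.8
position: [0.3543, -0.0053, 0.2576]
ee_rot: [0.608, 0.618, 0.343, -0.362]
contact_force: [1.1, 2.2, -2.9]
width: 0.0087
```

Call:
arm_command(targets=[{"dp":[0.0026,-0.003,0],"turn":[0,0,0],"grip":-1},{"dp":[0,0,0],"turn":[0,0,0],"grip":-1},{"dp":[0,0,0],"turn":[0,0,0],"grip":-1}])

```text
clock: 55.1
position: [0.3539, -0.0054, 0.2557]
ee_rot: [0.609, 0.618, 0.341, -0.36]
contact_force: [-8.3, 5.1, 18.6]
width: 0.0085
```

```bash
python3 - <<'E'
from m import *
gototilt([.432,-.010,.132],-.03,30,back=.0)
s,R=st();gp=s['position']+R[:,0]*G;d=gp-[.645,0,.05];print(np.hypot(d[0],d[2]),np.degrees(np.arctan2(d[2],-d[0])))
im=manip.get_image('side');crop(im,205,155,335,265,6,'pics/s34.png')
E
```

```text
clock 55.1 turn [ 0.08  0.12 -0.5 ] dp after turn(mm) [-8.8  5.9  2.2] dp w/o turn [-8.7  5.9  2.2]
 gp now [ 0.4326 -0.0081  0.1221] tool x [ 0.507 -0.017 -0.862] F [-8.3  5.1 18.6] w 0.0085 q [-0.28  0.    2.38  0.48  0.27 -0.68]
0.22436363396838668 18.75665299028053
```

View pics/s34.png

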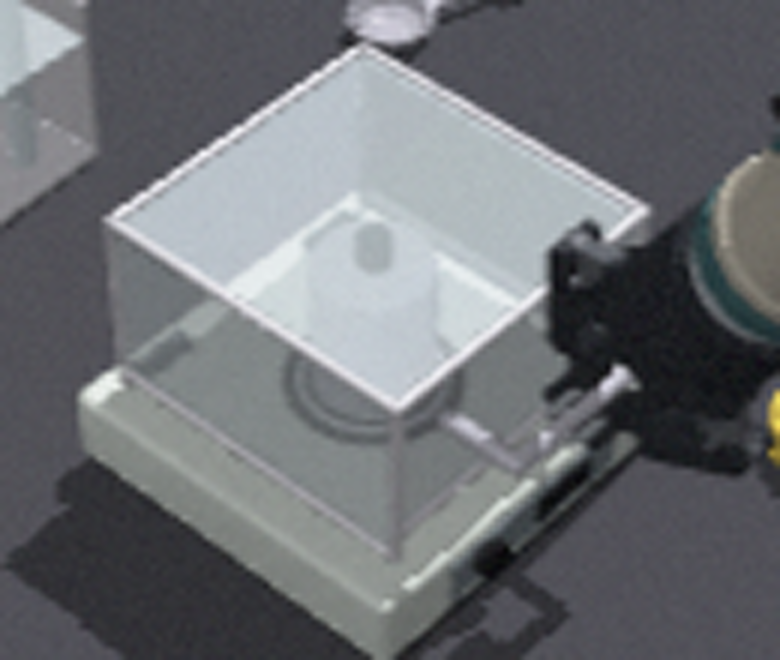

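Call:
arm_command(targets=[{"dp":[-0.0015,0.0018,0],"turn":[0,0,0],"grip":-1},{"dp":[0,0,0],"turn":[0,0,0],"grip":-0.42},{"dp":[0,0,0],"turn":[0,0,0],"grip":-0.42},{"dp":[0,0,0],"turn":[0,0,0],"grip":-0.42}])

```text
clock: 55.55
position: [0.3534, -0.0052, 0.2551]
ee_rot: [0.607, 0.617, 0.344, -0.363]
contact_force: [0.7, 0.6, -0.0]
width: 0.0247
```

```bash
python3 - <<'E'
from m import *
print(st()[0]['contact_force'],st()[0]['width'])
im=manip.get_image('wrist');cv2.imwrite('pics/w35.png',im[:,:,::-1])
E
```

```text
[ 0.67857512  0.63297858 -0.01480237] 0.024735355316557742
```

View pics/w35.png

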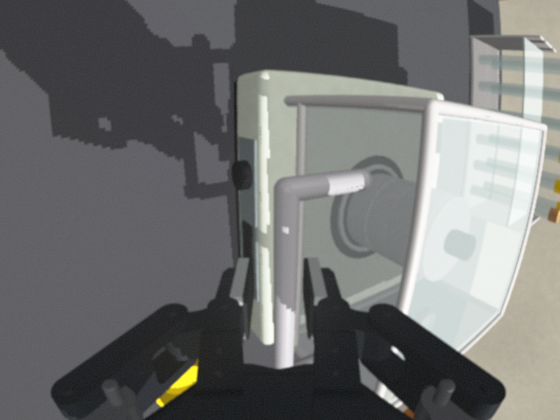

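Call:
arm_command(targets=[{"dp":[-0.005,0.002,0],"turn":[0,0,0],"grip":-0.42},{"dp":[-0.015,0,0],"turn":[0,0,0],"grip":-0.42},{"dp":[-0.025,0,0],"turn":[0,0,0],"grip":-0.42},{"dp":[-0.04,0,0],"turn":[0,0,0],"grip":-0.42},{"dp":[-0.04,0,0.02],"turn":[0,0,0],"grip":-0.42},{"dp":[-0.02,0,0.045],"turn":[0,0,0],"grip":-0.42},{"dp":[0,0,0.045],"turn":[0,0,0],"grip":-0.42},{"dp":[0,0,0.045],"turn":[0,0,0],"grip":-0.42}])

```text
clock: 56.4
position: [0.2802, -0.1488, 0.3783]
ee_rot: [0.608, 0.617, 0.343, -0.364]
contact_force: [1.4, 0.7, 0.2]
width: 0.0246
```

Call:
arm_command(targets=[{"dp":[0,0,0.045],"turn":[0,0,0],"grip":-0.42},{"dp":[0,0,0.045],"turn":[0,0,0],"grip":-0.42},{"dp":[0,0,0],"turn":[0,0,0],"grip":-0.42},{"dp":[0,0,0],"turn":[0,0,0],"grip":-0.42},{"dp":[0,0,0],"turn":[0,0,0],"grip":-0.42}])

```text
clock: 56.9
position: [0.2781, -0.2365, 0.3766]
ee_rot: [0.606, 0.617, 0.346, -0.364]
contact_force: [-0.1, 0.2, 0.3]
width: 0.0246
```

```bash
python3 - <<'E'
from m import *
s,R=st();print(s['clock'],s['position'],s['contact_force'])
im=manip.get_image('top');cv2.imwrite('pics/t36.png',im[:,:,::-1]);crop(im,230,135,340,255,5,'pics/t36c.png')
im=manip.get_image('side');crop(im,205,155,335,265,6,'pics/s36.png')
E
```

```text
56.9 [ 0.27809581 -0.23650002  0.37657237] [-0.05654122  0.18612646  0.29345277]
```

View pics/t36.png

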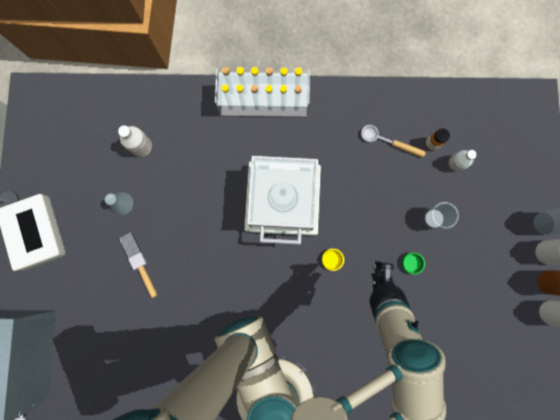

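View pics/t36c.png

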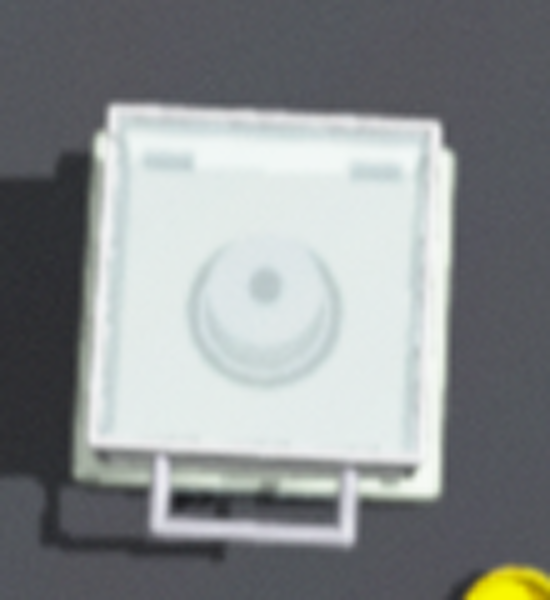

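View pics/s36.png

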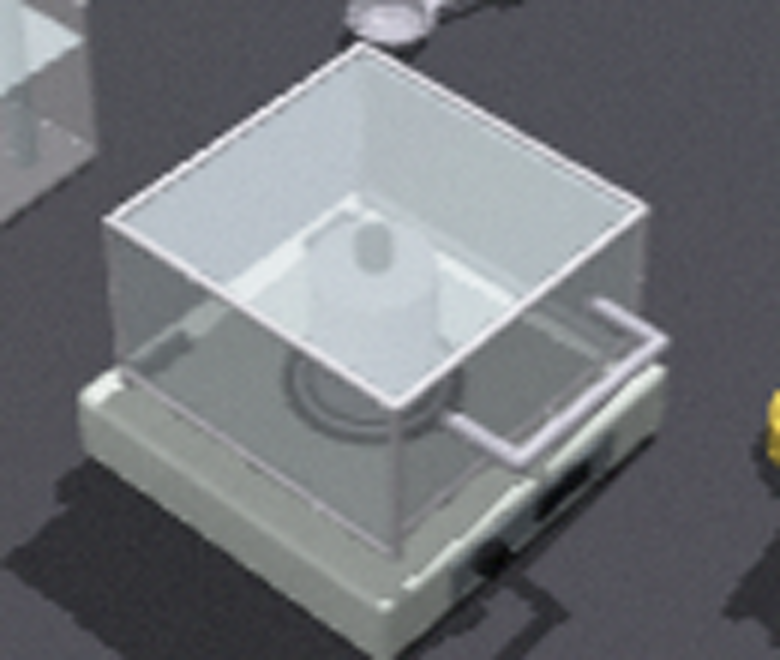

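```bash
python3 - <<'E'
from m import *
t=manip.calibration('top');s=manip.calibration('side')
T=lambda x,y:full((x,y),230,135,5);S=lambda x,y:full((x,y),205,155,6)
for n,a,b in [('hL',(155,532),(515,461)),('hR',(350,541),(665,342)),('FL',(92,445),(396,402)),('FR',(420,462),(648,208)),('BL',(112,106),(108,220)),('BR',(438,121),(362,45))]: print(n,*tri(t,T(*a),s,S(*b)))
E
```

```text
hL [0.43238769 0.04334467 0.12810678] 0.006439045846167075
hR [ 0.4286903  -0.06076049  0.12446329] 0.0037034763703352406
FL [0.4741971  0.0751059  0.16255376] 0.005472409903614219
FR [ 0.46744708 -0.09517332  0.16055428] 0.002324547816459481
BL [0.65379098 0.06913326 0.15767334] 0.0019308325154763005
BR [ 0.64848776 -0.10372296  0.15666889] 0.0013960424716927898
```

```bash
python3 - <<'E'
from rig import manip
print(manip.sign_off(), manip.get_state()['clock'])
E
```

```text
the job is handed in; nothing more can be done
the job is handed in; nothing more can be done
```

I handed the job in at about 57 s, well inside the 141 s limit. The guard was opened, the column was built on the seat, and the guard was lowered closed again; no verdict came back.

**Guard open:** I gripped the handle and swung the guard to about 1.45 rad.

**Stacking:** I centred each part by gripping it from two directions, then placed pan, fine sieve, coarse sieve and lid. The two sieves and the lid stopped within about 0.5 mm of their computed nested heights. The pan went down to the seat about 1 mm above my estimate and looked centred in the ring.

**Guard closed:** I lowered it until it pushed back with about 19 N, then let go and moved clear.

**Last checks:**
- From the two fixed cameras the handle is at z ≈ 0.126 m, against 0.125 m when closed. The slope of the guard's top suggests 0.02 rad, roughly the error of that measurement and below the 0.08 limit.
- The column stands upright under the closed guard in both views.
- The beaker and flask look to be where they started. I judged that by eye from the top view and did not measure it.
- The arm touches nothing, with contact force near 0.

**Small disagreements:**
- My seat-centre estimates differed by about 3 mm between cameras. I corrected for this with the wrist view before seating the pan.
- The force on the wrist reached about 21 N for a moment early in the closing swing, because my arc was a little too wide.

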